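# Isolate the low-voltage cabinet and take out its battery packs

## Robot

A 6-joint arm with a two-finger parallel gripper is mounted at the origin on a cart in front of the work surface, level with it; the furniture and walls round the work are solid. World frame = base frame: x ahead of the robot, y to its left, z up, the work surface at z = 0. Lengths are in mm, angles in rad, forces in N, time in s.
With the tool pointing down it reaches from about 325 to 775 mm from the base axis. Payload 5.5 kg.
Tool frame: the origin (TCP) lies midway between the tips of the shut fingers; the grasp point (between the pads) lies 19 mm behind it; z points along the fingers, x is the direction in which the jaws open and shut, and the axes are right-handed (so a half turn about z gives the same grasp; the last joint's range is limited). The gripper opens to 85 mm and grips with 20 to 120 N. Pads are 22 mm wide; open, the fingers measure 114 mm over their backs; the gripper's body (76 mm by 85 mm) begins 54 mm behind the grasp point. The pads swing forward as they close: fully open they stand 13 mm farther back than shut.
Start: joints at [-1.192, 0.091, 1.231, -0, 1.82, -0.057], TCP at [253.283, -543.934, 231.275] pointing down, gripper open.
Joint ranges: [-2.87, 2.87], [-0.86, 2.18], [0.17, 2.46], [-1.51, 4.65], [0.06, 2.69], [-2.65, 2.65]. Speed limits (rad/s): [2.57, 2.57, 3.01, 3.14, 3.14, 3.14].

## Interface

Orientations are given as a rotation vector (axis times angle).
In Python, from rig import r gives the robot as it stands.
- The arm moves only by the shell command python3 -m handwheel 'ROWS'. ROWS is JSON, a list of rows, each a list of 3 entries, a list of its own where there are three numbers: the shift along the tool's x, y, z in cm, then the turn, a rotation vector about the tool's x, y, z in rad, then the finger opening in cm, from 0 to 8.54. A call has 1 to 20 rows; each row shifts and turns the commanded pose from where the row before left it, along the tool's axes as they then stand; what a row does not reach is not made up. A row lasts 1/12 s, in which the tool goes at most 41.7 mm and 7.16 degrees, less where a joint would pass 70% of its speed; a pose out of reach is approached as far as the arm can. A call with a gripper value outside its range is refused whole. The fingers move at their own pace and stop on an object; the grip force is fixed at half the most. Time passes only in rows, so rows that do not move let the fingers close. It gives the time, the measured TCP pose, the force and the opening at its end, in the units of the state.
- r.observe(): the state, without advancing time (a new reading comes with each control period).
- r.capture(name): name is "scene" or "top" or "wrist"; returns a dict with "color" (384x512x3 uint8, blue, green, red), "fx", "fy", "cx", "cy" (pixels), "rvec" (rotation vector, rad) and "tvec" (3), from world to camera coordinates, as OpenCV has them. Camera axes: x right, y down, z forward; pixel columns grow to the right and rows downward; lengths in mm; the calibration is good to about 2 mm. A picture is of the moment at which its call begins. There is no depth.
- r.job_done(): hands the job in, once; it reports no verdict.
The state is a dict: "clock": time; "joints": joint angles; "qvel": joint speeds; "tau": joint torques, N m; "tool_pos": TCP position; "ee_rot": TCP orientation; "force": force on the tool from outside, world axes, zero at the start; "ft_torque": the same for the moment, N m; "opening": finger opening in mm.
Only numpy, scipy, OpenCV 4.12 (cv2) and the standard library are available. Lean on these libraries where they do the work, as an engineer would, in place of code of your own. Each camera call takes 0.05 s, during which the arm holds its last target.

## Task

The grey low-voltage cabinet lies on its back on the bench: draw the flush bolt on its passive door leaf fully back, open both leaves until they stand upright or lean outward (active leaf first, its lip overlaps the other), then throw the isolator lever inside over to OFF while all the battery packs are still in their bin. After that lift every battery pack out of the bin and set it down on the white soldering board, any way up but not stacked on another, without shifting the black charcoal block and the green wax block that stand on its far end. Leave both leaves open and the isolator off.

Things in the scene. Friction and masses are not known exactly. Their poses are not given: they have to be found in the camera images.
- cabinet: Grey steel cabinet on its back, fixed, 210 (its x) x 300 (its y) mm, rim 78 mm above the bench. Origin: centre of underside; z up, x away from the robot at yaw 0, y left. Two 12 mm door leaves lie on top as lids, meeting at y = 0, hinged along the outer rims (parallel to x): active leaf at +y, passive at -y. Inside: battery bin at -y, isolator at +y.
- active_leaf (a joint): Opening angle of the active (+y) leaf: 0 shut (flat), 1.57 upright, stop at 2.1 leaning outward. A stiff hinge holds it wherever it is left; about 8 N at the handle moves it. An 8 mm wide lip on its free edge overlaps the passive leaf, which cannot open before this one.
- active_leaf_handle (a point): Middle of the active leaf's handle: round steel bar 10 mm thick, 80 mm long, parallel to the cabinet's x, on two 8 mm posts 34 mm either side of this point; its axis is 42 mm above the leaf's outer face. Measured along the leaf it is 110 mm from the hinge line (free edge with its lip: 158 mm) and at cabinet x = +25 mm.
- active_leaf_hinge (a point): Point on the active leaf's hinge line (which runs along the cabinet's x), at the cabinet's x = 0, 78 mm above the bench, at the leaf's underside.
- passive_leaf (a joint): Opening angle of the passive (-y) leaf, as for the active leaf. Locked while its flush bolt is shot or the active leaf is shut.
- passive_leaf_handle (a point): Middle of the passive leaf's bar handle, same bar and same place as on the active leaf (mirrored).
- passive_leaf_hinge (a point): Point on the passive leaf's hinge line, as for the active leaf.
- bolt (a joint): Travel of the flush bolt on the passive leaf: 0 shot (tip under the keeper strap, 29 mm high, on the near, -x, rim), 0.022 m fully withdrawn, clear of the keeper from 0.017. It withdraws along the cabinet's +x; friction of about 3 N holds it where it is left.
- bolt_thumb (a point): On the bolt's thumb piece, an upright steel tab 14 mm (cabinet x) x 12 mm (y): this point lies 12 mm below its top, 16 mm above the bolt's rod and 27 mm above the leaf's face. It moves with the bolt.
- isolator (a joint): Angle of the isolator's toggle lever: 0 ON (leans 0.6 rad toward the cabinet's -x), 1.2 OFF (leans 0.6 rad toward +x). Over-centre: it falls by itself to the nearer end; under 3 N at its grip throws it.
- isolator_grip (a point): Centre of the lever's grip: black round bar 14 mm thick, 44 mm long, parallel to the cabinet's y. It turns on a 36 mm radius about a line parallel to the cabinet's y at cabinet x = 0, y = +95 mm, 36 mm above the bench. The grey base below it is 75 (x) x 56 (y) mm, its top 30 mm above the bench.
- bin_floor (a point): Centre of the inner floor of the black battery bin fixed in the cabinet, 16 mm above the bench; inside 170 (cabinet x) x 148 (y) mm, walls 3 mm thick, 24 mm high. The packs lie in two pockets along x, 42 mm wide, centred 31 mm either side of this point in y; the flat rails between and beside the pockets are 7 mm high.
- board: White ceramic soldering board on feet, fixed, 150 mm (its x) x 290 mm (its y), flat top 29 mm above the bench. Origin: centre of its underside, z up. Its -y end points away from the robot; the loose charcoal and wax blocks stand there, within 75 mm of that end; the rest of the top is free.
- charcoal_center (a point): Centre of the black charcoal block (45 x 71 x 22 mm) standing at the far (-y) end of the board, its 71 mm side across the board; to be left alone.
- pack1_center (a point): Centre of one of the two to four battery packs in the bin (an absent one reads None): dark grey sealed block with two brass contacts on top, 64 mm (its x) x 36 mm (its y) x 28 mm high, about 0.12 kg, z up.
- pack2_center (a point): Centre of one of the two to four battery packs in the bin (an absent one reads None): dark grey sealed block with two brass contacts on top, 64 mm (its x) x 36 mm (its y) x 28 mm high, about 0.12 kg, z up.
- pack3_center (a point): Centre of one of the two to four battery packs in the bin (an absent one reads None): dark grey sealed block with two brass contacts on top, 64 mm (its x) x 36 mm (its y) x 28 mm high, about 0.12 kg, z up.
- pack4_center (a point): Centre of one of the two to four battery packs in the bin (an absent one reads None): dark grey sealed block with two brass contacts on top, 64 mm (its x) x 36 mm (its y) x 28 mm high, about 0.12 kg, z up.
- wax: Green wax block, 32 x 61 x 18 mm, beside the charcoal block at the far end of the board, loose, to be left alone; origin at its underside's centre.

How it is judged:
By the outcome, as a careful person would: the job done as asked, in the order asked, and still so for the second after the job is handed in, with the robot touching nothing.
Of pack1, pack2, pack3, pack4 only 2 to 4 are there at a start; the rules pass over those that are not, and their reading is None.
At some moment in a run one of pack1, pack2, pack3, pack4 may be knocked a few centimetres aside while the robot is not near it.
Once in a run the grip may slacken for a moment while it holds something.
It also fails if it takes over 210 s, if anything falls off the work surface, if the arm or the gripper's body presses on something with over 40 N, if the wrist force passes 120 N, or if a joint passes its speed limit or range.

## Working session

There is one attempt and no reset: what is moved stays moved. The work goes in short steps, Python scripts to look and compute and a shell command to move; the robot and the scene stay as the last step left them, time stands still between calls to the robot, and variables do not carry over. Pictures are saved under pics/ and viewed, and the job is handed in when it is done.

```bash
ls; mkdir -p pics; python3 - <<'E'
from rig import r
import cv2
print(r.observe())
for n in("scene","top","wrist"):
    c=r.capture(n); cv2.imwrite(f"pics/{n}0.png",c["color"]); print(n,c["fx"],c["fy"],c["cx"],c["cy"],c["rvec"],c["tvec"])
E
```

```text
pics
{'clock': 0.0, 'joints': array([-1.19167697e+00,  9.19000128e-02,  1.23188439e+00, -9.53949522e-06,
        1.81981519e+00, -5.66830751e-02]), 'qvel': array([ 4.33246845e-05, -2.76327579e-04, -7.02088202e-04,  1.68215971e-03,
       -1.04094708e-03,  9.02113415e-04]), 'tau': array([ 6.67038839e-04, -4.58725083e+01, -4.18028533e+01, -2.36430276e-05,
        1.14594010e-02,  1.48924687e-05]), 'tool_pos': array([ 253.18195038, -543.65178432,  230.12708598]), 'ee_rot': array([-2.64815947e+00,  1.68805453e+00,  2.56559592e-03]), 'force': array([-0.23502073,  0.27252394,  0.58294325]), 'ft_torque': array([0.03136967, 0.00778408, 0.01065492]), 'opening': 85.2145275226852}
scene 460.6612097455135 460.6612097455135 252.3573174891354 189.88124670579037 [ 0.80258386 -2.39927956  1.28354118] [484.30563473 304.73828705 818.11460334]
top 419.1464094631015 419.1464094631015 251.03376550158143 186.03285781147028 [ 2.13215323 -2.165587    0.14451471] [ -17.50314388  627.45737715 1130.57624319]
wrist 288.33026129786526 288.33026129786526 250.6546667964288 194.02969322059747 [-2.45019753  1.56111504  0.21519093] [-599.60726244  -34.67847556  377.83126992]
```

View pics/scene0.png

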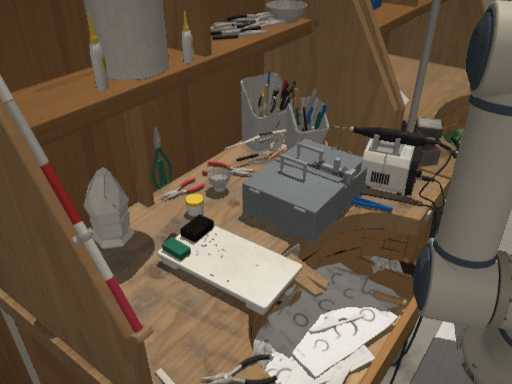

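View pics/top0.png

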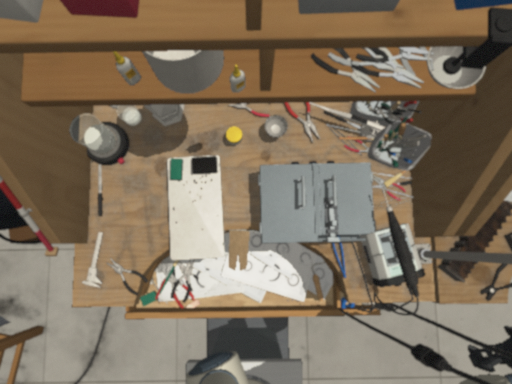

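View pics/wrist0.png

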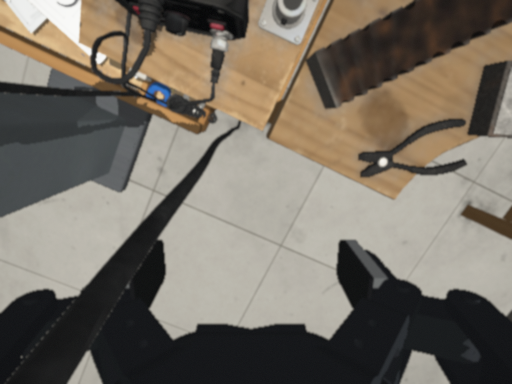

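```bash
cat > h.py <<'E'
from rig import r
import cv2, numpy as np
from scipy.spatial.transform import Rotation as R
def cap(n,save=None,crop=None,scale=1):
    c=r.capture(n)
    if save:
        im=c["color"]
        if crop: x0,y0,x1,y1=crop; im=im[y0:y1,x0:x1]
        if scale!=1: im=cv2.resize(im,None,fx=scale,fy=scale,interpolation=cv2.INTER_CUBIC)
        cv2.imwrite("pics/"+save,im)
    return c
def K(c): return np.array([[c["fx"],0,c["cx"]],[0,c["fy"],c["cy"]],[0,0,1]])
def RT(c): return R.from_rotvec(np.array(c["rvec"]).ravel()).as_matrix(), np.array(c["tvec"]).ravel()
def ray(c,uv,z):
    M,t=RT(c); o=-M.T@t; d=M.T@np.linalg.inv(K(c))@np.array([uv[0],uv[1],1.]); return o+d*(z-o[2])/d[2]
def proj(c,p):
    M,t=RT(c); q=K(c)@(M@np.array(p,float)+t); return q[:2]/q[2]
def tri(c1,u1,c2,u2):
    A=[];b=[]
    for c,u in((c1,u1),(c2,u2)):
        M,t=RT(c); o=-M.T@t; d=M.T@np.linalg.inv(K(c))@np.array([u[0],u[1],1.]); d/=np.linalg.norm(d); P=np.eye(3)-np.outer(d,d); A.append(P); b.append(P@o)
    return np.linalg.lstsq(np.vstack(A),np.hstack(b),rcond=None)[0]
def pose():
    s=r.observe(); return s, np.array(s["tool_pos"]), R.from_rotvec(s["ee_rot"])
def delta(target, M=None):
    # shift in tool axes cm, and rotvec in tool axes
    s,p,Q=pose(); sh=Q.inv().apply(np.array(target)-p)/10
    rv=(Q.inv()*M).as_rotvec() if M is not None else np.zeros(3)
    return np.round(sh,2),np.round(rv,3)
E
python3 - <<'E'
from h import *
c=cap("top","t1.png",(160,145,400,265),3.3)
c=cap("scene","s1.png",(140,120,380,310),3.3)
c=cap("top")
print(proj(c,(0,0,0)),proj(c,(400,0,0)),proj(c,(400,-200,90)))
M,t=RT(c);print(-M.T@t)
E
```

```text
[244.544703  418.6545039] [242.68278833 267.81289426] [318.35460025 268.58547472]
[ 466.5099146   -29.47750374 1205.69952236]
```

View pics/t1.png

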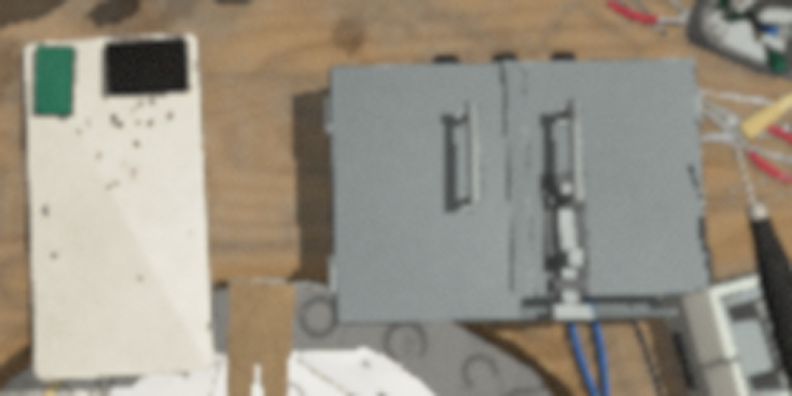

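View pics/s1.png

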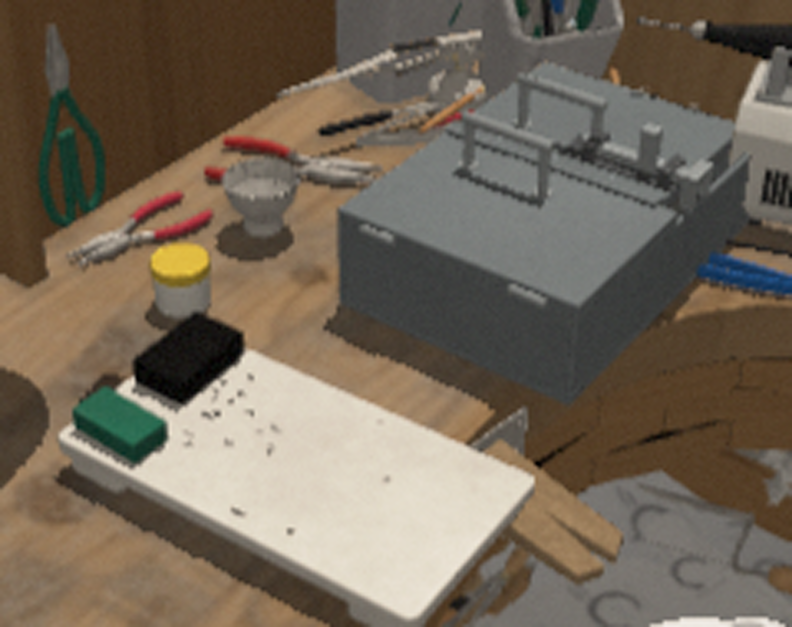

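```bash
python3 - <<'E'
from h import *
c=cap("top"); s=cap("scene")
T=lambda x,y:(160+x/3.3,145+y/3.3)
S=lambda x,y:(140+x/3.3,120+y/3.3)
for n,p in dict(fl=(332,66),fr=(696,60),nr=(708,310),nl=(338,321)).items(): print(n,ray(c,T(*p),90))
print("ah ends",ray(c,T(473,102),137),ray(c,T(474,207),137))
print("ph top end",ray(c,T(576,100),137))
print("thumb?",ray(c,T(566,187),129),ray(c,T(572,258),129), "keeper", ray(c,T(572,300),107))
print("board",[ray(c,T(*p),29).round() for p in((26,40),(197,36),(212,370),(36,377))])
print("thumb top scene", ray(s,S(652,127),129),"nearcorner",ray(s,S(578,303),90),ray(s,S(341,212),90),ray(s,S(545,65),90))
print("handle scene act", ray(s,S(466,118),132),ray(s,S(548,155),132), "pas",ray(s,S(523,80),132),ray(s,S(602,106),132))
E
```

```text
fl [677.65812837 -54.1260855   90.        ]
fr [ 677.87036662 -352.45149697   90.        ]
nr [ 474.5936217  -350.98310961   90.        ]
nl [470.40399122 -55.10755217  90.        ]
ah ends [ 638.37448071 -162.8260086   137.        ] [ 556.07311044 -160.93734564  137.        ]
ph top end [ 638.67513034 -243.38404579  137.        ]
thumb? [ 571.27504878 -234.25376468  129.        ] [ 515.91866264 -236.60703086  129.        ] keeper [ 483.92752957 -239.44864311  107.        ]
board [array([716., 210.,  29.]), array([718.,  61.,  29.]), array([431.,  50.,  29.]), array([428., 198.,  29.])]
thumb top scene [ 516.29193011 -237.56066206  129.        ] nearcorner [470.16013351 -54.61591584  90.        ] [670.84901403 -47.69703741  90.        ] [ 673.65149934 -341.83564119   90.        ]
handle scene act [ 635.34562051 -159.53152532  132.        ] [ 555.56913964 -149.72590868  132.        ] pas [ 633.47871083 -238.35520914  132.        ] [ 561.03701766 -238.71859301  132.        ]
```

```bash
python3 -m handwheel '[[[0,0,-1.5],[0,0,0.087],4],[[0,0,-1.5],[0,0,0.087],4],[[0,0,-1.5],[0,0,0.087],4],[[0,0,-1.5],[0,0,0.087],4],[[0,0,0],[0,0,0.087],4],[[0,0,0],[0,0,0],4]]'; python3 - <<'E'
from h import *
print(delta((516,-237,200),R.from_rotvec([-2.2214,2.2214,0])), r.observe()["joints"])
E
```

```text
clock: 0.9
tool_pos: [253.4, -544.3, 292.8]
ee_rot: [2.218, -2.223, 0.004]
force: [-0.3, 0.7, -0.7]
opening: 40.3
(array([-30.81, -26.18,   9.23]), array([-0.001, -0.003, -0.002])) [-1.19170681e+00  1.12077862e-01  1.09868601e+00 -2.64685201e-05
  1.92816079e+00  3.81309174e-01]
```

```bash
python3 -m handwheel '[[[-2.2,-1.87,0],[0,0,0],4],[[-2.2,-1.87,0],[0,0,0],4],[[-2.2,-1.87,0],[0,0,0],4],[[-2.2,-1.87,0],[0,0,0],4],[[-2.2,-1.87,0],[0,0,0],4],[[-2.2,-1.87,0],[0,0,0],4],[[-2.2,-1.87,0],[0,0,0],4],[[-2.2,-1.87,0],[0,0,0],4],[[-2.2,-1.87,0],[0,0,0],4],[[-2.2,-1.87,0],[0,0,0],4],[[-2.2,-1.87,0],[0,0,0],4],[[-2.2,-1.87,0],[0,0,0],4],[[-2.2,-1.87,0],[0,0,0],4],[[-2.2,-1.87,0],[0,0,0],4],[[0,0,2.5],[0,0,0],4],[[0,0,2.5],[0,0,0],4],[[0,0,2],[0,0,0],4],[[0,0,0],[0,0,0],4]]'; python3 - <<'E'
from h import *
c=cap("wrist","w1.png")
print(delta((516,-237,98),R.from_rotvec([-2.2214,2.2214,0])), r.observe()["joints"])
print(proj(c,(516,-237,129)))
E
```

```text
clock: 2.4
tool_pos: [513.3, -234.5, 214.9]
ee_rot: [2.224, -2.215, -0.015]
force: [-1.3, 0.0, -1.2]
opening: 40.3
(array([ 0.24, -0.3 , 11.98]), array([0.006, 0.003, 0.003])) [-4.89204694e-01 -1.76674510e-04  1.34850656e+00 -2.19055964e-05
  1.79974716e+00  1.07846661e+00]
[254.06965872 195.43796473]
```

View pics/w1.png

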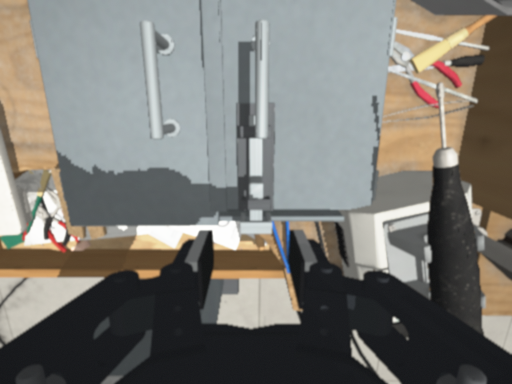

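```bash
python3 - <<'E'
from h import *
c=cap("wrist","w2.png",(195,110,315,240),5)
E
```

```text
(no output)
```

View pics/w2.png

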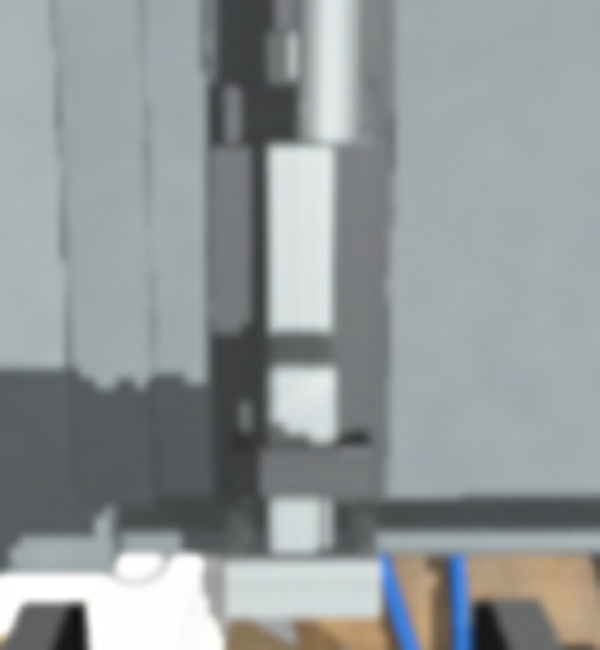

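```bash
python3 - <<'E'
from h import *
c=cap("wrist")
print(ray(c,(255.3,191),129), ray(c,(262,139),101),ray(c,(255,227),107))
M,t=RT(c);print(-M.T@t)
for u in ((195+5/1+0,185),(160+0,40)): print(ray(c,u,90))
E
```

```text
[ 519.91651948 -239.34063993  129.        ] [ 560.52410339 -245.46083964  101.        ] [ 478.53092051 -239.67375019  107.        ]
[ 582.87991623 -235.42522964  362.44879703]
[ 515.29142758 -186.14167595   90.        ]
[ 642.65020428 -157.71349053   90.        ]
```

```bash
python3 -m handwheel '[[[0.4,-0.45,2],[0,0,0],4],[[0,0,2.5],[0,0,0],4],[[0,0,2.5],[0,0,0],4],[[0,0,2],[0,0,0],4],[[0,0,1.5],[0,0,0],4],[[0,0,1.2],[0,0,0],4],[[0,0,0],[0,0,0],4],[[0,0,0],[0,0,0],4]]';python3 -m handwheel '[[[0,0,0],[0,0,0],0.5],[[0,0,0],[0,0,0],0.5],[[0,0,0],[0,0,0],0.5],[[0,0,0],[0,0,0],0.5],[[0,0,0],[0,0,0],0.5],[[0,0,0],[0,0,0],0.5]]'
```

```text
clock: 3.22
tool_pos: [519.7, -240.0, 105.3]
ee_rot: [-2.222, 2.22, -0.001]
force: [-0.1, -0.3, 0.7]
opening: 40.1
clock: 3.72
tool_pos: [520.1, -238.6, 106.5]
ee_rot: [-2.222, 2.217, -0.001]
force: [-1.4, 5.6, 5.5]
opening: 10.5
```

```bash
python3 -m handwheel '[[[0,-0.4,0],[0,0,0],0.5],[[0,-0.4,0],[0,0,0],0.5],[[0,-0.4,0],[0,0,0],0.5],[[0,-0.4,0],[0,0,0],0.5],[[0,-0.4,0],[0,0,0],0.5],[[0,0,0],[0,0,0],0.5],[[0,0,0],[0,0,0],0.5]]'; python3 -m handwheel '[[[0,-0.2,0],[0,0,0],0.5],[[0,-0.2,0],[0,0,0],0.5],[[0,0,0],[0,0,0],0.5],[[0,0,0],[0,0,0],0.5]]'
```

```text
clock: 4.3
tool_pos: [540.2, -238.4, 106.5]
ee_rot: [-2.222, 2.217, -0.001]
force: [-1.8, 5.9, 5.4]
opening: 10.9
clock: 4.63
tool_pos: [540.4, -238.5, 106.5]
ee_rot: [2.221, -2.218, -0.01]
force: [-18.2, 7.2, 10.9]
opening: 10.7
```

```bash
python3 -m handwheel '[[[0,-0.2,0],[0,0,0],0.5],[[0,0,0],[0,0,0],0.5],[[0,0,0],[0,0,0],0.5]]'; python3 - <<'E'
from h import *
print(r.observe()["force"],r.observe()["tool_pos"])
cap("scene","s2.png",(260,110,400,220),5)
cap("top","t2.png",(270,150,390,260),5)
E
```

```text
clock: 4.88
tool_pos: [540.6, -238.5, 106.5]
ee_rot: [2.218, -2.217, -0.015]
force: [-26.0, 9.1, 15.0]
opening: 10.5
[-26.03993825   9.06143489  15.01696969] [ 540.57477014 -238.49441865  106.46260502]
```

View pics/s2.png

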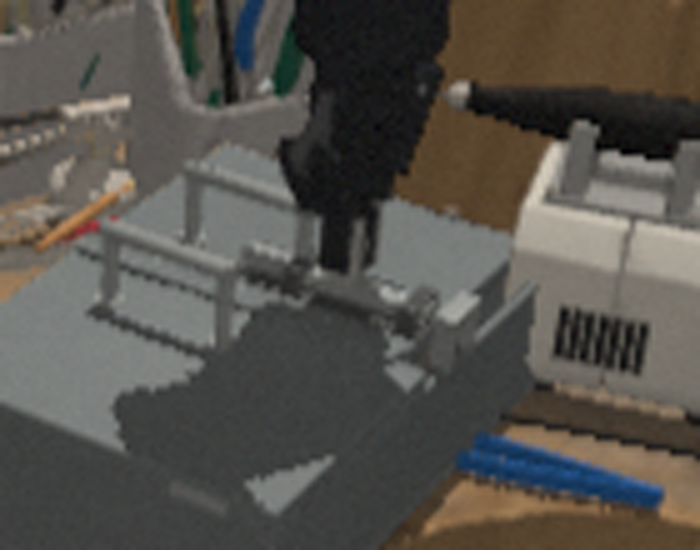

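```bash
python3 -m handwheel '[[[0,0.4,0],[0,0,0],4],[[0,0,0],[0,0,0],4],[[0,0,0],[0,0,0],4],[[0,0,-2],[0,0,0],4],[[0,0,-3],[0,0,0],4],[[0,0,-3],[0,0,0],4],[[0,0,-3],[0,0,0],4],[[0,0,0],[0,0,0],4]]';  python3 - <<'E'
from h import *
c=cap("wrist","w3.png",(195,110,315,240),5)
print(proj(c,(518+22,-239,129)),proj(c,(540,-239,129)))
cap("scene","s3.png",(260,110,400,220),5)
E
```

```text
clock: 5.65
tool_pos: [543.6, -240.7, 222.7]
ee_rot: [-2.22, 2.218, -0.019]
force: [0.7, 0.3, 1.7]
opening: 39.9
[247.89421402 202.10765078] [247.89421402 202.10765078]
```

View pics/w3.png

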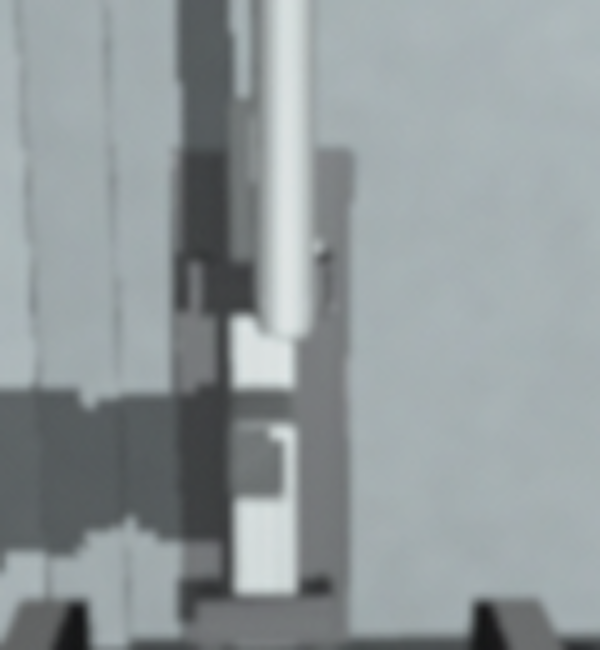

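View pics/s3.png

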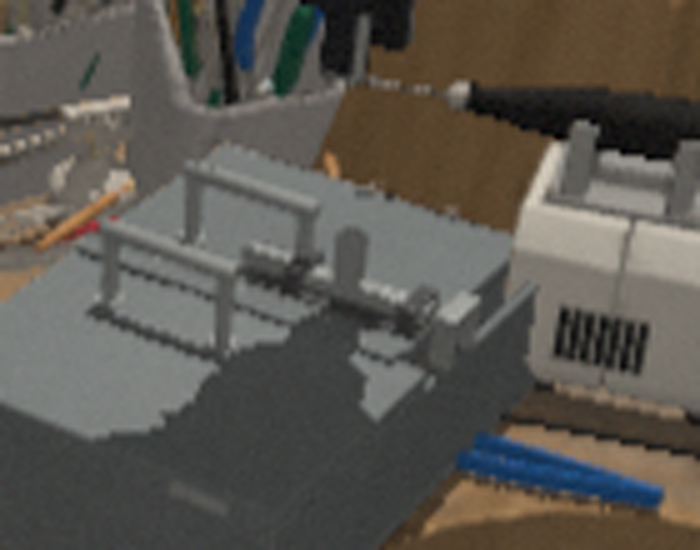

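```bash
python3 - <<'E'
from h import *
c=cap("wrist"); s=cap("scene")
print(ray(c,(247.8,202.4),129), ray(s,(330.4,156.4),129), ray(s,(337.6,158.5),129))
E
```

```text
[ 539.77602694 -238.05370835  129.        ] [ 536.04318171 -236.14207112  129.        ] [ 516.20593995 -237.52875933  129.        ]
```

```bash
python3 -m handwheel '[[[-0.2,3.6,0],[0,0,0],0],[[0,0,0],[0,0,0],0],[[0,0,0],[0,0,0],0],[[0,0,3],[0,0,0],0],[[0,0,3],[0,0,0],0],[[0,0,3],[0,0,0],0],[[0,0,1.9],[0,0,0],0],[[0,0,0],[0,0,0],0],[[0,0,0],[0,0,0],0]]';python3 -m handwheel '[[[0,-0.4,0],[0,0,0],0],[[0,-0.4,0],[0,0,0],0],[[0,-0.4,0],[0,0,0],0],[[0,0,0],[0,0,0],0]]';python3 -m handwheel '[[[0,-0.3,0],[0,0,0],0],[[0,0,0],[0,0,0],0]]';python3 -m handwheel '[[[0,-0.2,0],[0,0,0],0],[[0,0,0],[0,0,0],0]]'
```

```text
clock: 6.6
tool_pos: [505.6, -237.6, 104.6]
ee_rot: [2.222, -2.22, -0.001]
force: [-0.7, 0.6, 0.1]
opening: -0.1
clock: 6.93
tool_pos: [518.4, -237.7, 105.6]
ee_rot: [-2.222, 2.22, -0.001]
force: [0.1, 0.1, -0.2]
opening: 0.2
clock: 7.1
tool_pos: [520.8, -237.7, 105.3]
ee_rot: [-2.222, 2.22, -0.0]
force: [0.0, 0.2, -0.9]
opening: 0.4
clock: 7.27
tool_pos: [521.5, -237.7, 105.3]
ee_rot: [2.221, -2.22, -0.003]
force: [-5.1, 0.6, 1.2]
opening: -0.1
```

```bash
python3 -m handwheel '[[[0,-0.2,0],[0,0,0],0],[[0,0,0],[0,0,0],0]]';python3 -m handwheel '[[[0,-0.2,0],[0,0,0],0],[[0,0,0],[0,0,0],0]]';python3 -m handwheel '[[[0,-0.2,0],[0,0,0],0],[[0,0,0],[0,0,0],0]]'
```

```text
clock: 7.43
tool_pos: [521.6, -237.7, 105.3]
ee_rot: [2.218, -2.218, -0.008]
force: [-13.7, 1.1, 4.9]
opening: -0.1
clock: 7.6
tool_pos: [521.7, -237.7, 105.2]
ee_rot: [2.216, -2.217, -0.014]
force: [-20.4, 2.6, 9.1]
opening: -0.1
clock: 7.77
tool_pos: [521.9, -237.8, 105.2]
ee_rot: [2.213, -2.216, -0.019]
force: [-29.5, 3.4, 11.2]
opening: -0.1
```

```bash
python3 -m handwheel '[[[0,1,0],[0,0,0],0],[[0,0,-2.5],[0,0,0],4],[[0,0,-2.5],[0,0,0],4],[[0,0,-2.5],[0,0,0],4],[[0,0,-2.5],[0,0,0],4],[[-2.6,-2.8,0],[0,0,0],4],[[-2.6,-2.8,0],[0,0,0],4],[[-2.5,-2.8,0],[0,0,0],4],[[0,0,0],[0,0,0],4],[[0,0,0],[0,0,0],4],[[0,0,0],[0,0,0],4]]';  python3 - <<'E'
from h import *
c=cap("wrist","w4.png")
print(delta((598,-161,113),R.from_rotvec([-2.2214,2.2214,0])), r.observe()["joints"])
print(proj(c,(598,-161,132)),proj(c,(558,-161,132)),proj(c,(638,-161,132)))
E
```

```text
clock: 8.68
tool_pos: [602.2, -160.7, 205.0]
ee_rot: [2.222, -2.22, -0.0]
force: [-0.6, -0.0, -0.0]
opening: 40.0
(array([-0.03,  0.39,  9.23]), array([ 0., -0.,  0.])) [-3.16086493e-01  1.50111194e-01  1.21291921e+00 -4.16200124e-04
  1.77854466e+00  1.25435825e+00]
[250.85313583 209.24845566] [250.77003049 255.32868903] [250.94451794 158.57892273]
```

View pics/w4.png

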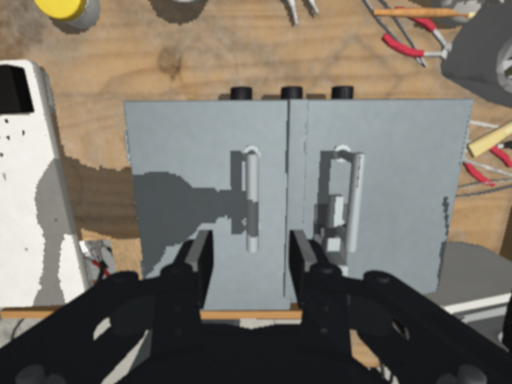

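```bash
python3 -m handwheel '[[[0,0.1,2.5],[0,0,0],4],[[0,0,2.5],[0,0,0],4],[[0,0,2.5],[0,0,0],4],[[0,0,1.7],[0,0,0],4],[[0,0,0],[0,0,0],4],[[0,0,0],[0,0,0],0.5],[[0,0,0],[0,0,0],0.5],[[0,0,0],[0,0,0],0.5],[[0,0,0],[0,0,0],0.5],[[0,0,0],[0,0,0],0.5],[[0,0,0],[0,0,0],0.5]]'
python3 - <<'E'
import numpy as np
f=lambda t:np.array([-110*np.cos(t)+54*np.sin(t),110*np.sin(t)+54*np.cos(t)])
for i in range(18):
    a=f(i*.1);b=f(i*.1+.1);d=(b-a)/10; print(i+1,"tool x %.2f z %.2f"%(-d[0],-d[1]),(f(i*.1+.1)-f(0)).round())
E
```

```text
clock: 9.65
tool_pos: [601.9, -161.7, 115.9]
ee_rot: [-2.221, 2.221, -0.006]
force: [-2.5, -2.9, 6.4]
opening: 7.6
1 tool x -0.59 z -1.07 [ 6. 11.]
2 tool x -0.70 z -1.01 [13. 21.]
3 tool x -0.80 z -0.93 [21. 30.]
4 tool x -0.88 z -0.85 [30. 39.]
5 tool x -0.96 z -0.76 [39. 46.]
6 tool x -1.03 z -0.66 [50. 53.]
7 tool x -1.10 z -0.55 [61. 58.]
8 tool x -1.14 z -0.44 [72. 63.]
9 tool x -1.18 z -0.32 [84. 66.]
10 tool x -1.21 z -0.20 [96. 68.]
11 tool x -1.22 z -0.08 [108.  69.]
12 tool x -1.22 z 0.04 [120.  68.]
13 tool x -1.21 z 0.17 [133.  66.]
14 tool x -1.19 z 0.29 [145.  64.]
15 tool x -1.16 z 0.40 [156.  60.]
16 tool x -1.11 z 0.52 [167.  54.]
17 tool x -1.05 z 0.63 [178.  48.]
18 tool x -0.99 z 0.73 [188.  41.]
```

```bash
python3 -m handwheel '[[[-0.59,0,-1.07],[0,0,0],0.5],[[-0.7,0,-1.01],[0,0,0],0.5],[[-0.8,0,-0.93],[0,0,0],0.5],[[-0.88,0,-0.85],[0,0,0],0.5],[[0,0,0],[0,0,0],0.5]]'; python3 -m handwheel '[[[-0.96,0,-0.76],[0,0,0],0.5],[[-1.03,0,-0.66],[0,0,0],0.5],[[-1.1,0,-0.55],[0,0,0],0.5],[[-1.14,0,-0.44],[0,0,0],0.5],[[0,0,0],[0,0,0],0.5]]'
```

```text
clock: 10.07
tool_pos: [601.7, -132.7, 155.5]
ee_rot: [2.22, -2.221, 0.009]
force: [-4.7, -5.8, 7.9]
opening: 8.0
clock: 10.48
tool_pos: [601.5, -90.4, 181.3]
ee_rot: [2.22, -2.222, 0.012]
force: [-7.8, -5.9, 14.7]
opening: 7.7
```

```bash
python3 -m handwheel '[[[-1.18,0,-0.32],[0,0,0],0.5],[[-1.21,0,-0.2],[0,0,0],0.5],[[-1.22,0,-0.08],[0,0,0],0.5],[[0,0,0],[0,0,0],0.5]]'; python3 - <<'E'
from h import *
cap("scene","s4.png",(220,60,420,260),4)
E
```

```text
clock: 10.82
tool_pos: [601.8, -52.3, 186.7]
ee_rot: [-2.221, 2.219, -0.009]
force: [-5.2, -0.6, 12.6]
opening: 7.5
```

View pics/s4.png

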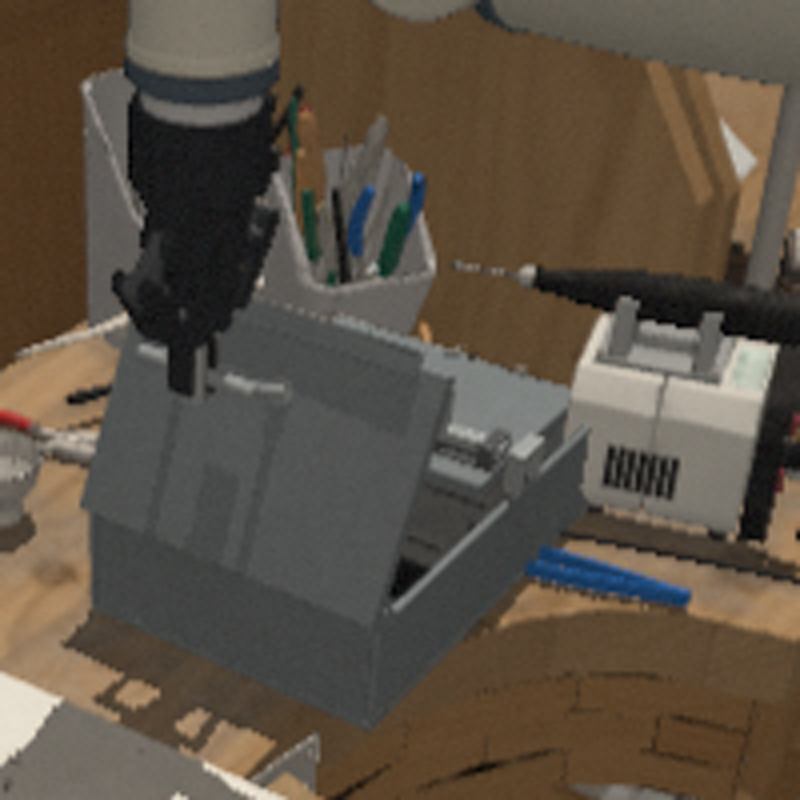

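```bash
python3 -m handwheel '[[[-1.22,0,0.04],[0,0,0],0.5],[[-1.21,0,0.17],[0,0,0],0.5],[[-1.19,0,0.29],[0,0,0],0.5],[[0,0,0],[0,0,0],0.5],[[0,0,0],[0,0,0],2.5],[[0,0,0],[0,0,0],2.5],[[0,0,0],[0,0,0],2.5]]';  python3 -m handwheel '[[[0,0,-1.5],[0,0,0],2.5],[[0,0,-3],[0,0,0],2.5],[[0,0,-3],[0,0,0],2.5],[[0,0,-3],[0,0,0],0],[[0,0,0],[0,0,0],0],[[0,0,0],[0,0,0],0]]'; python3 - <<'E'
from h import *
cap("scene","s5.png",(220,60,420,260),4)
cap("wrist","w5.png")
E
```

```text
clock: 11.45
tool_pos: [601.5, -15.8, 177.5]
ee_rot: [-2.222, 2.219, -0.001]
force: [0.8, 2.1, 2.5]
opening: 25.2
clock: 11.95
tool_pos: [601.9, -16.8, 284.3]
ee_rot: [-2.22, 2.219, -0.005]
force: [0.9, -0.1, -0.4]
opening: -0.2
```

View pics/s5.png

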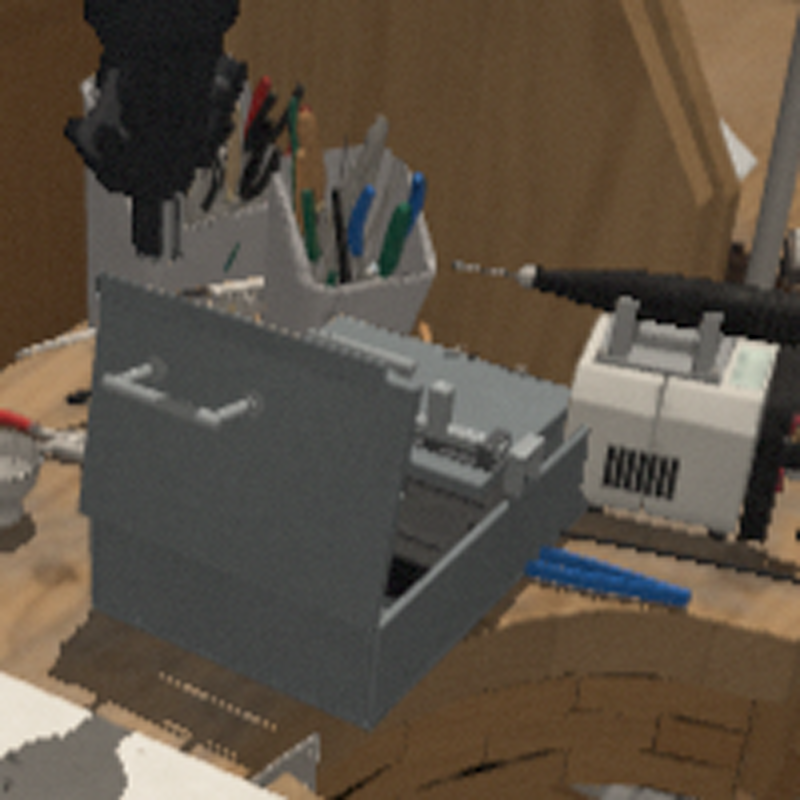

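View pics/w5.png

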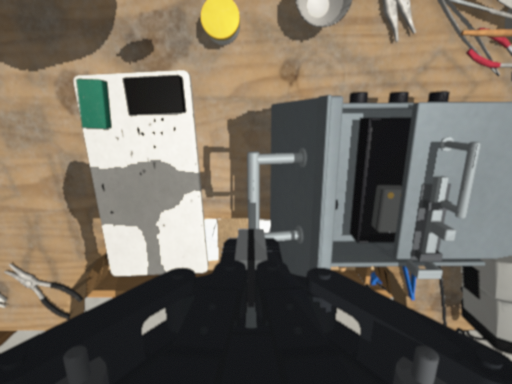

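```bash
python3 -m handwheel '[[[3.5,1,0],[0,0,0],0],[[3.5,1,0],[0,0,0],0],[[3,1,0],[0,0,0],0],[[0,0,3],[0,0,0],0],[[0,0,3],[0,0,0],0],[[0,0,1.2],[0,0,0],0],[[0,0,0],[0,0,0],0]]';  python3 -m handwheel '[[[-1,0,0],[0,0,0],0],[[-1,0,0],[0,0,0],0],[[-1,0,0],[0,0,0],0],[[-1,0,0],[0,0,0],0],[[-1,0,0],[0,0,0],0],[[-1,0,0],[0,0,0],0],[[-1,0,0],[0,0,0],0],[[-1,0,0],[0,0,0],0],[[0,0,0],[0,0,0],0]]';  python3 - <<'E'
from h import *
cap("scene","s6.png",(220,60,420,260),4)
E
```

```text
clock: 12.63
tool_pos: [569.1, -116.0, 203.7]
ee_rot: [2.218, -2.217, -0.014]
force: [-0.4, 1.4, -0.3]
opening: 0.0
clock: 13.38
tool_pos: [570.9, -33.9, 209.4]
ee_rot: [-2.225, 2.218, 0.003]
force: [-0.1, -0.7, 0.3]
opening: -0.1
```

View pics/s6.png

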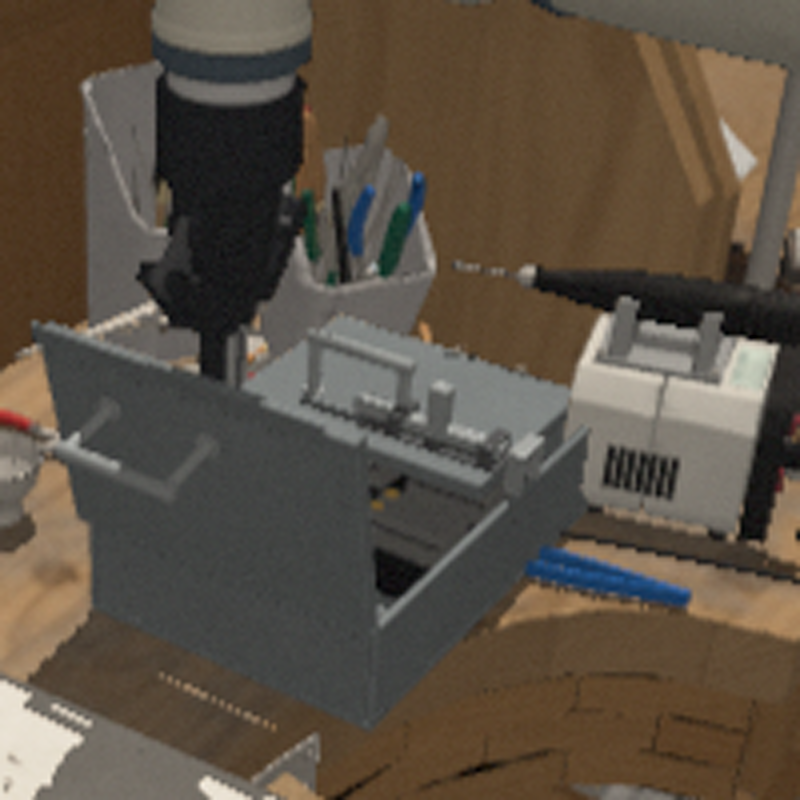

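```bash
python3 -m handwheel '[[[3,0,0],[0,0,0],0],[[3.5,-0.5,0],[0,0,0],4],[[3.5,-0.5,0],[0,0,0],4],[[3.5,-0.5,0],[0,0,0],4],[[3.5,-0.7,0],[0,0,0],4],[[3.8,-0.7,0],[0,0,0],4],[[0,0,0],[0,0,0],4],[[0,0,0],[0,0,0],4],[[0,0,0],[0,0,0],4]]';  python3 - <<'E'
from h import *
c=cap("wrist","w6.png")
for x in(561,601,641):print(proj(c,(x,-242,132)))
E
```

```text
clock: 14.18
tool_pos: [600.2, -243.9, 209.4]
ee_rot: [-2.222, 2.221, 0.003]
force: [0.7, 0.4, -0.2]
opening: 39.8
[248.31288825 247.31619208]
[248.24177424 201.4514532 ]
[248.16366164 151.07299944]
```

View pics/w6.png

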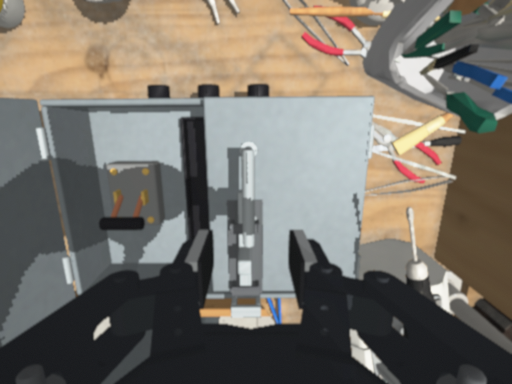

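```bash
python3 - <<'E'
from h import *
c=cap("wrist"); t=cap("top","t6.png",(340,130,470,300),4)
print(tri(c,(410,208),t,(386,187)),tri(c,(417,265),t,(391,211)))
E
```

```text
[ 602.52730954 -366.68274475  147.63990632] [ 544.64099434 -385.05303917  131.75103072]
```

View pics/t6.png

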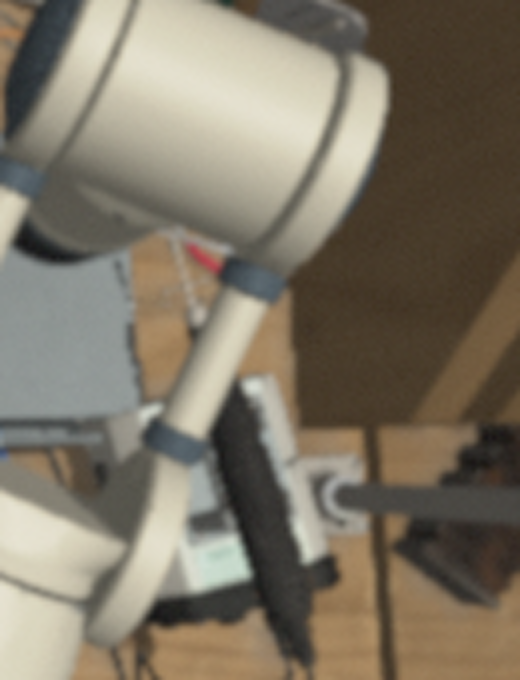

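```bash
python3 - <<'E'
from h import *
c=cap("wrist"); s=cap("scene","s7.png",(300,90,460,210),5); t=cap("top")
print("ws",tri(c,(410,208),s,(334,126)),tri(c,(417,262),s,(352.5,128.7)))
print("ts",tri(t,(386,187),s,(334,126)),tri(t,(391,211),s,(352.5,128.7)))
print(ray(s,(334,126),150),ray(s,(334,126),200))
E
```

```text
ws [ 599.25590888 -364.77842945  145.37120887] [ 551.41467061 -380.03100428  143.71725732]
ts [ 604.11432245 -373.49118993  141.49303217] [ 545.65192215 -378.40550808  148.18416156]
[ 594.80743777 -358.21374812  150.        ] [ 548.3028777  -263.57460035  200.        ]
```

View pics/s7.png

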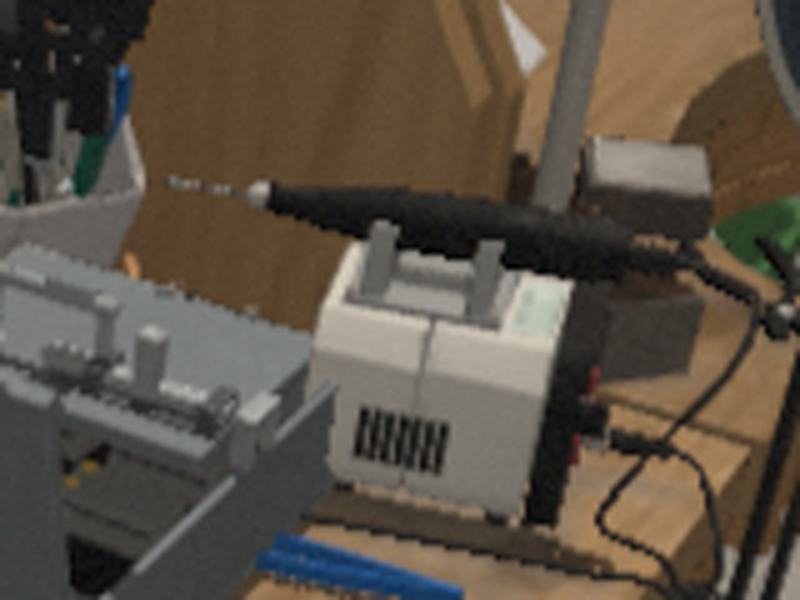

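```bash
python3 -m handwheel '[[[-0.15,0,2.5],[0,0,0],4],[[0,0,2.5],[0,0,0],4],[[0,0,2.5],[0,0,0],4],[[0,0,1.9],[0,0,0],4],[[0,0,0],[0,0,0],4],[[0,0,0],[0,0,0],0.5],[[0,0,0],[0,0,0],0.5],[[0,0,0],[0,0,0],0.5],[[0,0,0],[0,0,0],0.5],[[0,0,0],[0,0,0],0.5],[[0,0,0],[0,0,0],0.5]]';python3 -m handwheel '[[[0.59,0,-1.07],[0,0,0],0.5],[[0,0,0],[0,0,0],0.5]]'
```

```text
clock: 15.4
tool_pos: [601.2, -241.8, 118.6]
ee_rot: [-2.222, 2.217, -0.002]
force: [0.2, 4.9, 1.9]
opening: 8.0
clock: 15.57
tool_pos: [601.2, -247.4, 129.0]
ee_rot: [-2.222, 2.216, -0.0]
force: [-1.3, 5.0, 1.4]
opening: 7.9
```

```bash
python3 -m handwheel '[[[0.7,0,-1.01],[0,0,0],0.5],[[0.8,0,-0.93],[0,0,0],0.5],[[0.88,0,-0.85],[0,0,0],0.5],[[0,0,0],[0,0,0],0.5]]'; python3 -m handwheel '[[[0.96,0,-0.76],[0,0,0],0.5],[[1.03,0,-0.66],[0,0,0],0.5],[[0,0,0],[0,0,0],0.5]]';python3 - <<'E'
from h import *
cap("scene","s8.png",(220,60,420,260),4)
E
```

```text
clock: 15.9
tool_pos: [601.5, -271.2, 158.6]
ee_rot: [-2.221, 2.216, -0.002]
force: [-1.8, 7.3, 6.2]
opening: 7.4
clock: 16.15
tool_pos: [601.7, -291.1, 173.5]
ee_rot: [-2.221, 2.215, -0.004]
force: [-1.1, 7.6, 7.9]
opening: 7.5
```

View pics/s8.png

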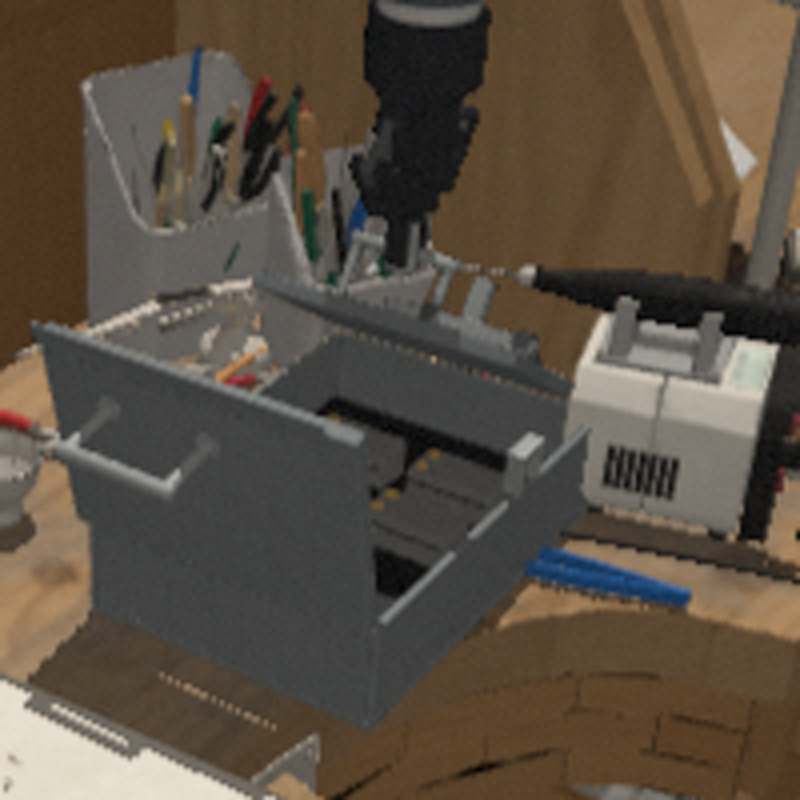

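```bash
python3 -m handwheel '[[[1.1,0,-0.55],[0,0,0],0.5],[[1.14,0,-0.44],[0,0,0],0.5],[[1.18,0,-0.32],[0,0,0],0.5],[[0,0,0],[0,0,0],0.5]]'; python3 -m handwheel '[[[1.21,0,-0.2],[0,0,0],0.5],[[1.22,0,-0.08],[0,0,0],0.5],[[1.22,0,0.04],[0,0,0],0.5],[[0,0,0],[0,0,0],0.5]]'; python3 -m handwheel '[[[1.21,0,0.17],[0,0,0],0.5],[[0.9,0,0.22],[0,0,0],0.5],[[0,0,0],[0,0,0],0.5]]';python3 - <<'E'
from h import *
cap("scene","s9.png",(220,60,420,260),4)
E
```

```text
clock: 16.53
tool_pos: [602.0, -326.5, 188.5]
ee_rot: [-2.221, 2.216, -0.01]
force: [-1.1, 4.6, 12.9]
opening: 7.4
clock: 16.87
tool_pos: [602.3, -364.7, 190.7]
ee_rot: [-2.22, 2.218, -0.016]
force: [2.5, -1.4, 9.7]
opening: 7.3
clock: 17.12
tool_pos: [602.5, -385.8, 186.0]
ee_rot: [-2.22, 2.218, -0.015]
force: [4.2, -2.5, 6.3]
opening: 7.2
```

View pics/s9.png

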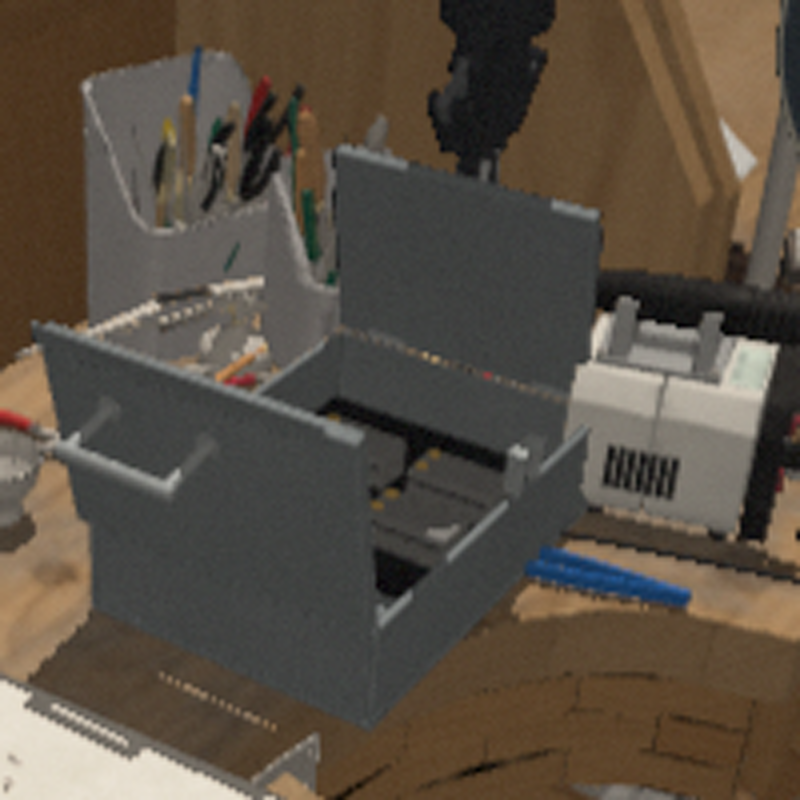

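```bash
python3 -m handwheel '[[[0,0,0],[0,0,0],2.5],[[0,0,0],[0,0,0],2.5],[[0,0,-1.5],[0,0,0],2.5],[[0,0,-3],[0,0,0],2.5],[[0,0,-3],[0,0,0],2.5],[[0,0,-3],[0,0,0],0],[[-3.5,0.7,0],[0,0,0],0],[[-3.5,0.7,0],[0,0,0],0],[[-2,0.7,0],[0,0,0],0],[[0,0,0],[0,0,0],0]]'; python3 -m handwheel '[[[0,0,3],[0,0,0],0],[[0,0,3],[0,0,0],0],[[0,0,1.2],[0,0,0],0],[[0,0,0],[0,0,0],0],[[0,0,0],[0,0,0],0]]'
```

```text
clock: 18.0
tool_pos: [579.1, -290.6, 287.3]
ee_rot: [-2.225, 2.216, -0.001]
force: [-0.2, 0.5, 1.1]
opening: -0.2
clock: 18.42
tool_pos: [579.0, -294.6, 213.0]
ee_rot: [2.221, -2.221, -0.003]
force: [0.3, 0.4, 0.8]
opening: 0.3
```

```bash
python3 -m handwheel '[[[1,0,0],[0,0,0],0],[[1,0,0],[0,0,0],0],[[1,0,0],[0,0,0],0],[[0,0,0],[0,0,0],0]]'; python3 -m handwheel '[[[0.7,0,0],[0,0,0],0],[[0.7,0,0],[0,0,0],0],[[0,0,0],[0,0,0],0]]';python3 - <<'E'
from h import *
cap("scene","s10.png",(220,60,420,260),4)
cap("top","t10.png",(240,140,430,260),4)
E
```

```text
clock: 18.75
tool_pos: [579.8, -326.9, 216.0]
ee_rot: [-2.22, 2.222, -0.007]
force: [0.4, 0.7, 0.9]
opening: -0.1
clock: 19.0
tool_pos: [579.2, -339.9, 213.3]
ee_rot: [2.221, -2.222, 0.001]
force: [0.0, 0.2, 0.4]
opening: -0.2
```

View pics/s10.png

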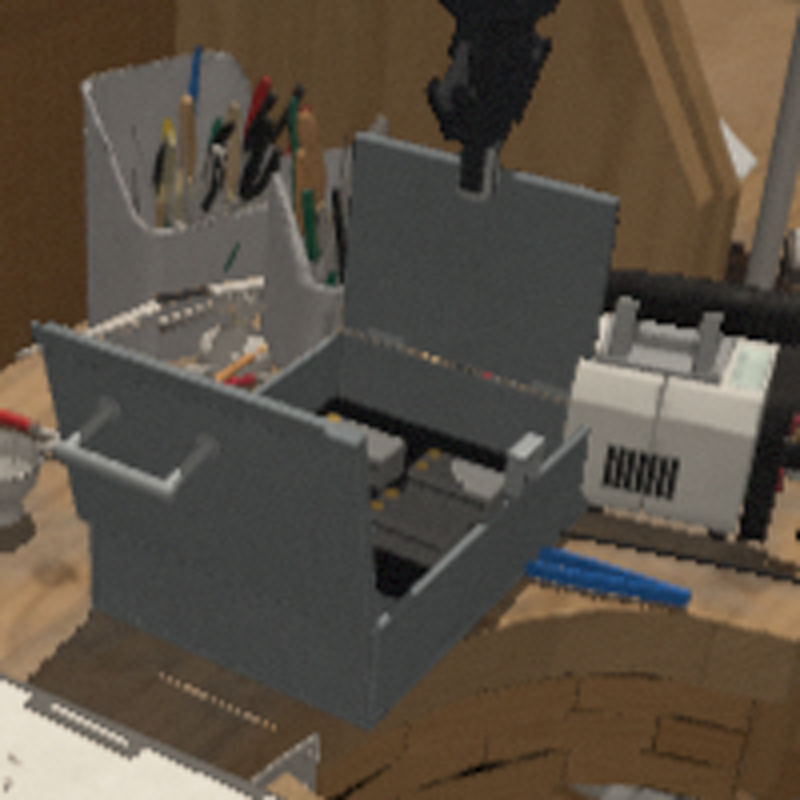

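View pics/t10.png

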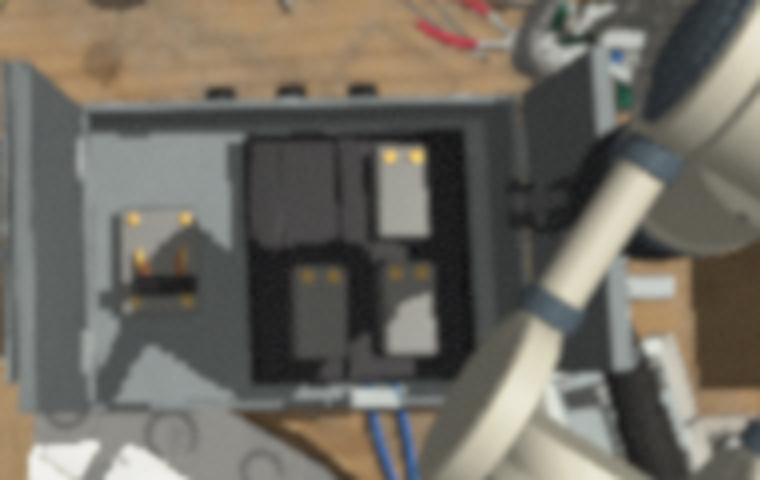

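```bash
python3 - <<'E'
from h import *
t=cap("top")
for p in((594,60),(612,55),(612,360),(628,365),(30,65),(8,65)):
    print(p,ray(t,(240+p[0]/4,140+p[1]/4),234).round(1))
for p in((525,110),(80,110),(92,400)): print(p,ray(t,(240+p[0]/4,140+p[1]/4),78).round(1))
E
```

```text
(594, 60) [ 669.6 -353.3  234. ]
(612, 55) [ 672.4 -364.1  234. ]
(612, 360) [ 493.3 -353.1  234. ]
(628, 365) [ 490.3 -362.1  234. ]
(30, 65) [671.9 -20.4 234. ]
(8, 65) [672.1  -7.4 234. ]
(525, 110) [ 668.1 -356.2   78. ]
(80, 110) [673.  -52.6  78. ]
(92, 400) [476.4 -57.   78. ]
```

```bash
python3 -m handwheel '[[[0.4,0,0],[0,0,0],0],[[0,0,0],[0,0,0],0]]'; python3 -m handwheel '[[[0.4,0,0],[0,0,0],0],[[0,0,0],[0,0,0],0]]'; python3 -m handwheel '[[[0.4,0,0],[0,0,0],0],[[0,0,0],[0,0,0],0]]'
```

```text
clock: 19.32
tool_pos: [579.3, -342.3, 212.7]
ee_rot: [2.222, -2.22, -0.002]
force: [0.4, 0.1, 0.1]
opening: 0.0
clock: 19.48
tool_pos: [579.4, -346.4, 212.9]
ee_rot: [-2.222, 2.22, 0.001]
force: [-0.1, 1.1, -1.6]
opening: 0.0
clock: 19.65
tool_pos: [579.4, -350.7, 213.1]
ee_rot: [2.222, -2.221, -0.0]
force: [1.1, 1.0, -0.9]
opening: 0.1
```

```bash
python3 - <<'E'
from h import *
cap("scene","s11.png",(290,60,400,200),4.2)
t=cap("top","t11.png",(340,140,430,260),5)
E
```

```text
(no output)
```

View pics/s11.png

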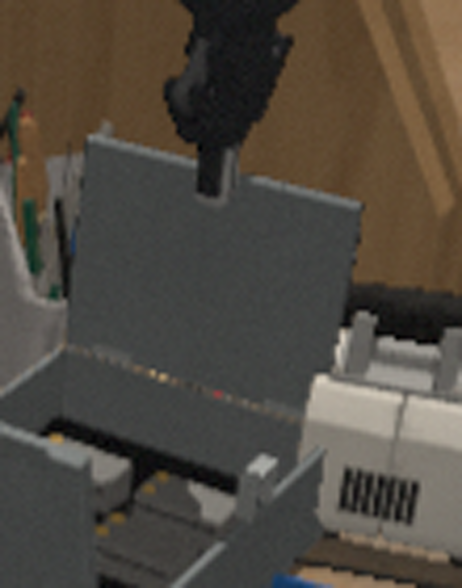

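View pics/t11.png

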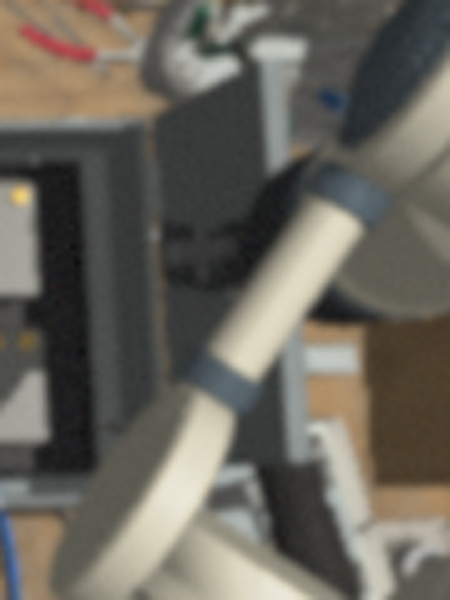

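```bash
python3 -m handwheel '[[[0.5,0,0],[0,0,0],0],[[0,0,0],[0,0,0],0]]'; python3 -m handwheel '[[[-3,0,0],[0,0,0],0],[[-3.5,0.8,0],[0,0,0],0],[[-3.5,0.8,0],[0,0,0],0],[[-3.5,0.8,0],[0,0,0],0],[[-3.5,0.8,0],[0,0,0],0],[[-3.5,0.8,0],[0,0,0],0],[[-3.4,0.8,0],[0,0,0],0],[[0,0.6,0],[0,0,0],0],[[0,0,0],[0,0,0],0],[[0,0,0],[0,0,0],0]]'; python3 - <<'E'
from h import *
c=cap("wrist","w12.png"); t=cap("top","t12.png",(240,140,430,260),4)
E
```

```text
clock: 19.92
tool_pos: [579.4, -355.9, 213.5]
ee_rot: [2.222, -2.221, 0.001]
force: [0.9, 0.7, -0.7]
opening: -0.4
clock: 20.75
tool_pos: [525.5, -117.0, 214.1]
ee_rot: [-2.222, 2.221, -0.003]
force: [0.6, -0.0, 0.1]
opening: -0.3
```

View pics/w12.png

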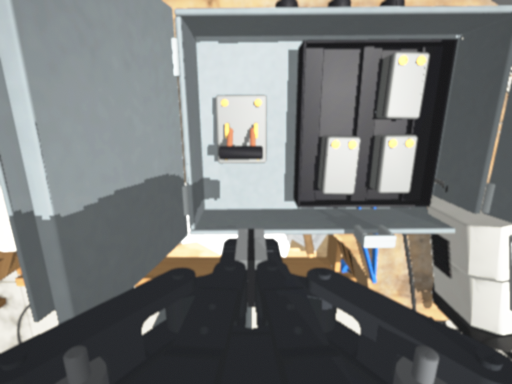

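View pics/t12.png

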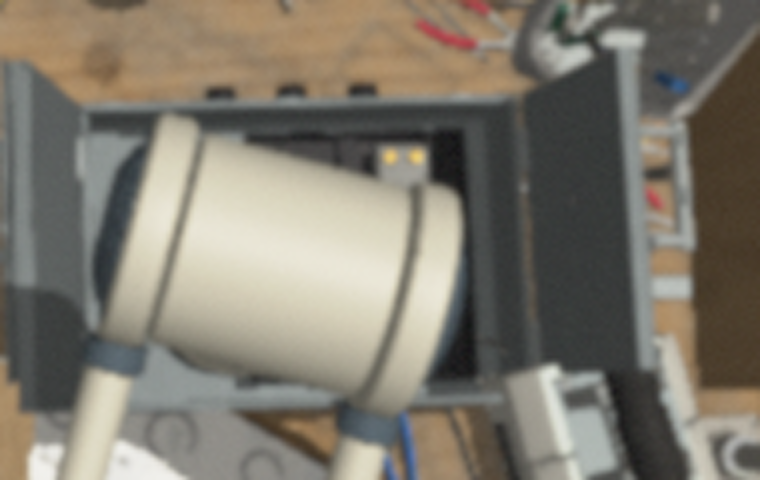

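```bash
python3 - <<'E'
from h import *
c=cap("wrist")
print("bar",ray(c,(241,153),66))
for n,q in dict(A=[(391,54),(429,54),(425,118),(388,116)],B=[(383,136),(417,136),(412,193),(379,193)],C=[(324,138),(360,138),(357,193),(324,193)]).items():
    P=np.array([ray(c,p,44) for p in q]); print(n,P.mean(0).round(1),np.linalg.norm(P[0]-P[1]).round(),np.linalg.norm(P[1]-P[2]).round())
for p in((302,44),(455,40),(430,204),(299,204)): print("bin",ray(c,p,40).round(1))
E
```

```text
bar [ 555.82359089 -108.18752867   66.        ]
A [ 620.5 -278.2   44. ] 38.0 62.0
B [ 539.5 -278.5   44. ] 36.0 63.0
C [ 538.5 -216.9   44. ] 38.0 61.0
bin [ 660.4 -168.9   40. ]
bin [ 664.  -320.3   40. ]
bin [ 493.8 -323.8   40. ]
bin [ 493.9 -173.4   40. ]
```

```bash
python3 -m handwheel '[[[-0.9,0,2],[0,0,0],0],[[0,0,3],[0,0,0],0],[[0,0,3],[0,0,0],0],[[0,0,3],[0,0,0],0],[[0,0,2.4],[0,0,0],0],[[0,0,2],[0,0,0],0],[[0,0,0],[0,0,0],0],[[0,0,0],[0,0,0],0]]'; python3 -m handwheel '[[[0,-1,0],[0,0,0],0],[[0,-1,0],[0,0,0],0],[[0,-1,0],[0,0,0],0],[[0,-1,0],[0,0,0],0],[[0,0,0],[0,0,0],0]]'
```

```text
clock: 21.57
tool_pos: [524.6, -108.0, 58.2]
ee_rot: [2.22, -2.221, -0.004]
force: [0.9, 0.6, 1.0]
opening: 0.0
clock: 21.98
tool_pos: [567.7, -108.1, 62.0]
ee_rot: [-2.22, 2.219, -0.006]
force: [1.2, -0.4, 0.2]
opening: -0.3
```

Back off, rise, and look.

```bash
python3 -m handwheel '[[[0,1,0],[0,0,0],0],[[0,1,0],[0,0,0],0],[[0,0,-3],[0,0,0],0],[[0,0,-3],[0,0,0],0],[[0,0,-4],[0,0,0],8],[[0,0,-4],[0,0,0],8],[[0,0,-4],[0,0,0],8],[[2,0.5,-2],[0,0,0],8],[[2,1,0],[0,0,0],8],[[0,0,0],[0,0,0],8],[[0,0,0],[0,0,0],8]]'; python3 - <<'E'
from h import *
c=cap("wrist","w13.png"); cap("scene","s13.png",(220,60,420,260),4)
E
```

```text
clock: 22.9
tool_pos: [530.0, -148.3, 261.3]
ee_rot: [-2.219, 2.222, -0.004]
force: [-0.2, -0.1, 0.2]
opening: 79.8
```

View pics/w13.png

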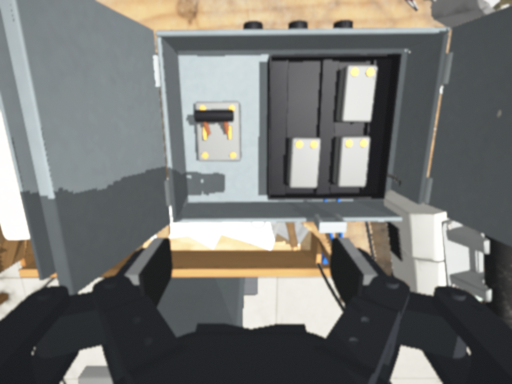

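View pics/s13.png

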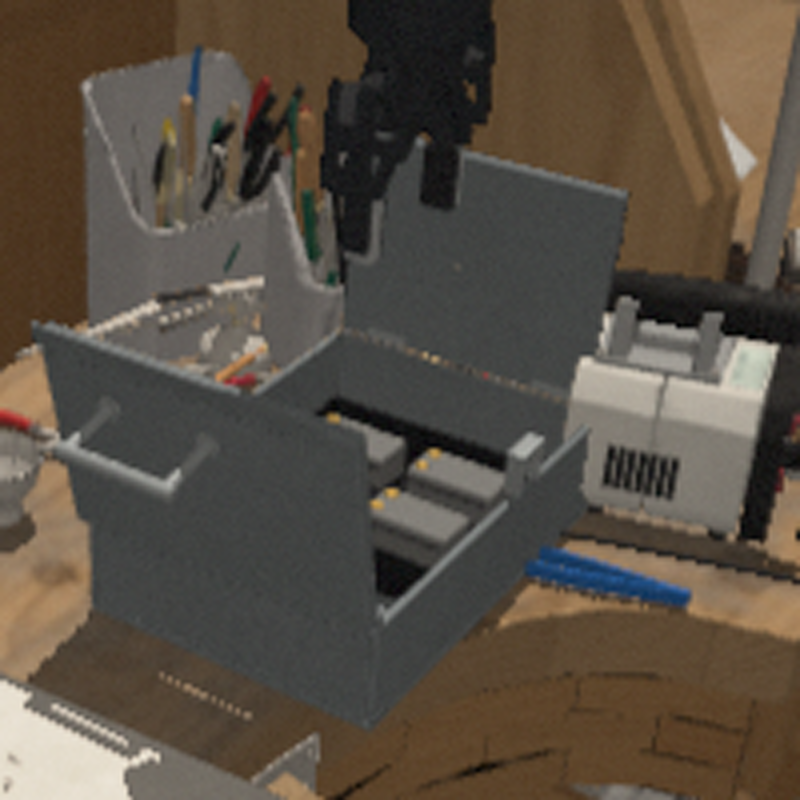

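```bash
python3 -m handwheel '[[[3.5,-0.4,2],[0,0,0],4.6],[[3.3,-0.4,2],[0,0,0],4.6],[[0,0,3],[0,0,0],4.6],[[0,0,3],[0,0,0],4.6],[[0,0,0],[0,0,0],4.6],[[0,0,0],[0,0,0],4.6],[[0,0,0],[0,0,0],4.6]]'; python3 - <<'E'
from h import *
c=cap("wrist","w14.png")
print(delta((538.5,-217,24),R.from_rotvec([-2.2214,2.2214,0])))
E
```

```text
clock: 23.58
tool_pos: [538.9, -214.8, 161.2]
ee_rot: [-2.223, 2.219, -0.002]
force: [0.1, -0.4, -0.4]
opening: 46.3
(array([ 0.17,  0.14, 13.82]), array([-0.003, -0.002,  0.002]))
```

View pics/w14.png

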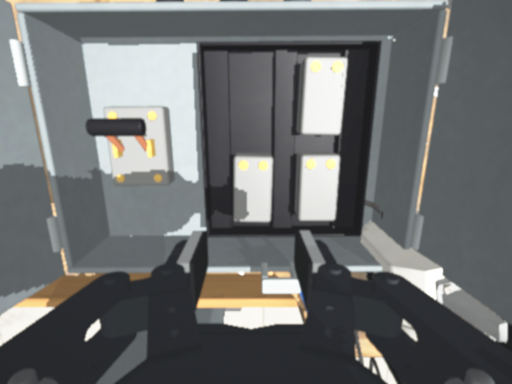

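```bash
cat > pk.py <<'E'
from h import *
# find bright pack tops by mask: grey bright within bin
def packs(c,z=44):
    im=c["color"]; hsv=cv2.cvtColor(im,cv2.COLOR_BGR2HSV)
    m=((hsv[...,2]>120)&(hsv[...,1]<30)).astype(np.uint8)
    m=cv2.morphologyEx(m,cv2.MORPH_OPEN,np.ones((5,5)))
    n,l,s,ce=cv2.connectedComponentsWithStats(m)
    for i in range(1,n):
        if s[i,4]>600:
            cn,_=cv2.findContours((l==i).astype(np.uint8),cv2.RETR_EXTERNAL,cv2.CHAIN_APPROX_NONE)
            b=cv2.boxPoints(cv2.minAreaRect(cn[0])); P=np.array([ray(c,p,z) for p in b])
            e=[np.linalg.norm(P[j]-P[(j+1)%4]) for j in range(4)]
            if 45<max(e)<80 and min(e)>25: print(ce[i].round(),P.mean(0).round(1),np.round(e[:2],1),"yaw",round(np.arctan2(*(P[1]-P[0])[[1,0]]),3))
E
python3 - <<'E'
from pk import *
c=cap("wrist"); packs(c)
P=np.array([ray(c,p,44) for p in [(235,155),(272,155),(271,222),(235,222)]]); print(P.mean(0))
E
```

```text
[322.  97.] [ 622.2 -277.1   44. ] [66.4 35.2] yaw -0.015
[317. 190.] [ 540.7 -278.2   44. ] [63.4 35.2] yaw 0.009
[253. 191.] [ 539.3 -217.6   44. ] [34.4 63.7] yaw -1.569
[ 17. 316.] [404.9  33.8  44. ] [72.7 40.8] yaw -0.976
[ 539.75161182 -217.77844711   44.        ]
```

```bash
python3 -m handwheel '[[[0.27,0,3],[0,0,0],4.6],[[0,0,3],[0,0,0],4.6],[[0,0,3],[0,0,0],4.6],[[0,0,2],[0,0,0],4.6],[[0,0,1.5],[0,0,0],4.6],[[0,0,0],[0,0,0],4.6],[[0,0,0],[0,0,0],4.6]]'; python3 -m handwheel '[[[0,0,0.6],[0,0,0],4.6],[[0,0,0.4],[0,0,0],4.6],[[0,0,0],[0,0,0],4.6],[[0,0,0],[0,0,0],4.6]]'
```

```text
clock: 24.27
tool_pos: [538.9, -218.0, 35.6]
ee_rot: [-2.223, 2.22, -0.001]
force: [-0.0, -0.6, 1.0]
opening: 46.1
clock: 24.6
tool_pos: [538.6, -218.1, 25.0]
ee_rot: [-2.222, 2.22, -0.001]
force: [0.8, 0.8, 0.0]
opening: 45.8
```

```bash
python3 -m handwheel '[[[0,0,0.1],[0,0,0],2.5],[[0,0,0],[0,0,0],2.5],[[0,0,0],[0,0,0],2.5],[[0,0,0],[0,0,0],2.5],[[0,0,0],[0,0,0],2.5]]'; python3 -m handwheel '[[[0,0,-1],[0,0,0],2.5],[[0,0,-2],[0,0,0],2.5],[[0,0,-3],[0,0,0],2.5],[[0,0,-3],[0,0,0],2.5],[[0,0,0],[0,0,0],2.5]]'
```

```text
clock: 25.02
tool_pos: [538.9, -218.3, 24.5]
ee_rot: [-2.222, 2.22, -0.003]
force: [-0.0, -0.5, 4.9]
opening: 34.7
clock: 25.43
tool_pos: [540.7, -219.1, 120.9]
ee_rot: [-2.22, 2.218, -0.015]
force: [-0.4, -0.6, 0.6]
opening: 34.8
```

```bash
python3 -m handwheel '[[[0,0,-3.5],[0,0,0],2.5],[[0,0,-3.5],[0,0,0],2.5],[[0,0,-3.5],[0,0,0],2.5],[[0,0,-3.5],[0,0,0],2.5],[[0,0,-3.5],[0,0,0],2.5],[[0,0,0],[0,0,0],2.5]]'; python3 -m handwheel '[[[-3.4,0.5,0],[0,0,0],2.5],[[-3.4,0.5,0],[0,0,0],2.5],[[-3.4,0.5,0],[0,0,0],2.5],[[-3.4,0.5,0],[0,0,0],2.5],[[-3.4,0.5,0],[0,0,0],2.5],[[-3.4,0.5,0],[0,0,0],2.5],[[-3.4,0.5,0],[0,0,0],2.5],[[-3.4,0.6,0],[0,0,0],2.5],[[-3.4,0.6,0],[0,0,0],2.5],[[-3.4,0.6,0],[0,0,0],2.5],[[-3.8,0.6,0],[0,0,0],2.5],[[0,0,0],[0,0,0],2.5],[[0,0,0],[0,0,0],2.5]]'; python3 - <<'E'
from h import *
c=cap("wrist","w15.png")
print(delta((480,160,38),R.from_rotvec([-2.2214,2.2214,0])))
E
```

```text
clock: 25.93
tool_pos: [539.3, -218.5, 297.2]
ee_rot: [-2.22, 2.218, -0.017]
force: [1.1, -0.3, 1.1]
opening: 34.7
clock: 27.02
tool_pos: [478.3, 161.6, 287.6]
ee_rot: [2.226, -2.215, -0.001]
force: [-0.4, -0.1, -1.5]
opening: 34.8
(array([ 1.000e-02, -1.600e-01,  2.498e+01]), array([ 0.001, -0.001,  0.003]))
```

View pics/w15.png

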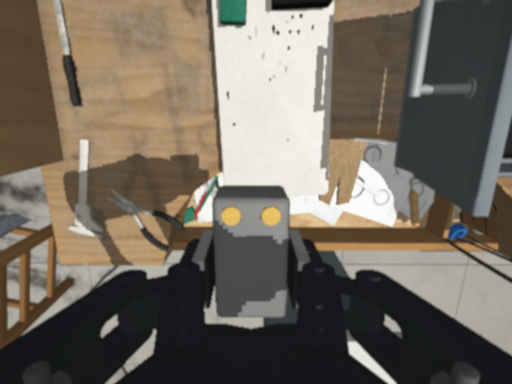

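```bash
python3 - <<'E'
from h import *
c=cap("wrist")
for p in((212,10),(335,10),(327,190),(222,185)): print(ray(c,p,29).round(1))
for p in((480,160),(435,200),(435,55),(640,60)): print(p,proj(c,(*p,29)).round())
E
```

```text
[668.9 207.7  29. ]
[669.4  57.   29. ]
[441.2  49.9  29. ]
[448.2 200.8  29. ]
(480, 160) [251. 163.]
(435, 200) [223. 194.]
(435, 55) [323. 194.]
(640, 60) [331.  37.]
```

```bash
python3 -m handwheel '[[[0,-0.1,3.5],[0,0,0],2.5],[[0,0,3.5],[0,0,0],2.5],[[0,0,3.5],[0,0,0],2.5],[[0,0,3.5],[0,0,0],2.5],[[0,0,3.5],[0,0,0],2.5],[[0,0,3],[0,0,0],2.5],[[0,0,2],[0,0,0],2.5],[[0,0,1],[0,0,0],2.5],[[0,0,0],[0,0,0],2.5],[[0,0,0],[0,0,0],2.5]]'
```

```text
clock: 27.95
tool_pos: [480.5, 159.1, 54.0]
ee_rot: [-2.221, 2.222, -0.0]
force: [0.2, -0.5, -0.6]
opening: 34.8
```

```bash
python3 -m handwheel '[[[0,0,0.8],[0,0,0],2.5],[[0,0,0.5],[0,0,0],2.5],[[0,0,0],[0,0,0],2.5],[[0,0,0],[0,0,0],2.5]]';python3 -m handwheel '[[[0,0,0.2],[0,0,0],2.5],[[0,0,0],[0,0,0],2.5]]'
```

```text
clock: 28.28
tool_pos: [480.1, 160.0, 40.7]
ee_rot: [-2.222, 2.22, -0.0]
force: [0.4, 0.6, -0.3]
opening: 34.6
clock: 28.45
tool_pos: [480.1, 160.0, 38.5]
ee_rot: [-2.222, 2.22, -0.0]
force: [-0.4, 1.3, -1.4]
opening: 34.5
```

Release, rise, return above B.

```bash
python3 -m handwheel '[[[0,0,0.1],[0,0,0],2.5],[[0,0,0],[0,0,0],4.6],[[0,0,0],[0,0,0],4.6],[[0,0,-1],[0,0,0],4.6],[[0,0,-3],[0,0,0],4.6],[[0,0,-3.5],[0,0,0],4.6],[[0,0,-3.5],[0,0,0],4.6],[[0,0,-3.5],[0,0,0],4.6],[[0,0,-3.5],[0,0,0],4.6],[[0,0,-3.5],[0,0,0],4.6],[[0,0,-3.5],[0,0,0],4.6],[[0,0,0],[0,0,0],4.6]]'; python3 - <<'E'
from h import *
c=cap("wrist","w16.png")
print(delta((540.5,-278.2,290),R.from_rotvec([-2.2214,2.2214,0])))
E
```

```text
clock: 29.45
tool_pos: [481.2, 160.3, 297.2]
ee_rot: [-2.214, 2.212, -0.011]
force: [0.6, -0.3, 1.5]
opening: 45.9
(array([43.85, -5.9 ,  0.31]), array([-0.01 ,  0.002,  0.001]))
```

View pics/w16.png

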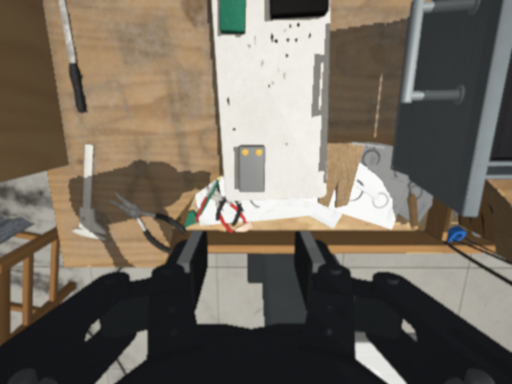

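```bash
python3 -m handwheel '[[[3.4,-0.45,0],[0,0,0],4.6],[[3.4,-0.45,0],[0,0,0],4.6],[[3.4,-0.45,0],[0,0,0],4.6],[[3.4,-0.45,0],[0,0,0],4.6],[[3.4,-0.45,0],[0,0,0],4.6],[[3.4,-0.45,0],[0,0,0],4.6],[[3.4,-0.45,0],[0,0,0],4.6],[[3.4,-0.45,0],[0,0,0],4.6],[[3.4,-0.45,0],[0,0,0],4.6],[[3.4,-0.45,0],[0,0,0],4.6],[[3.4,-0.45,0],[0,0,0],4.6],[[3.4,-0.45,0],[0,0,0],4.6],[[3,-0.5,0],[0,0,0],4.6],[[0,0,3.5],[0,0,0],4.6],[[0,0,3.5],[0,0,0],4.6],[[0,0,3.5],[0,0,0],4.6],[[0,0,3],[0,0,0],4.6],[[0,0,0],[0,0,0],4.6],[[0,0,0],[0,0,0],4.6],[[0,0,0],[0,0,0],4.6]]'; python3 - <<'E'
from pk import *
c=cap("wrist","w17.png"); packs(c); print(pose()[1])
E
```

```text
clock: 31.17
tool_pos: [539.9, -278.2, 154.5]
ee_rot: [-2.222, 2.22, -0.003]
force: [-0.0, -0.1, 0.4]
opening: 45.8
[250.  99.] [ 621.4 -278.3   44. ] [34.6 63.2] yaw -1.569
[251. 191.] [ 540.6 -278.3   44. ] [34.2 63.8] yaw -1.57
[ 17. 322.] [394.1 -41.6  44. ] [48.7 41.3] yaw -1.528
[ 540.38309454 -278.48885726  155.6840193 ]
```

View pics/w17.png

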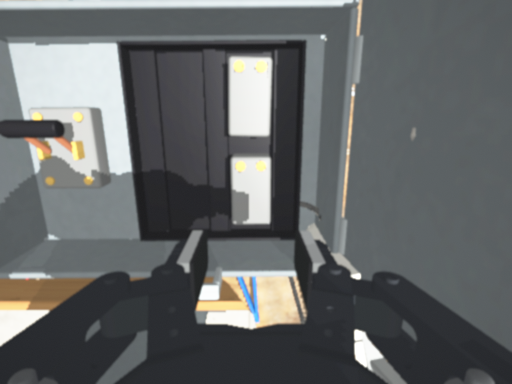

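```bash
python3 -m handwheel '[[[0,0,3],[0,0,0],4.6],[[0,0,3],[0,0,0],4.6],[[0,0,3],[0,0,0],4.6],[[0,0,2],[0,0,0],4.6],[[0,0,1],[0,0,0],4.6],[[0,0,0.9],[0,0,0],4.6],[[0,0,0],[0,0,0],4.6],[[0,0,0],[0,0,0],4.6],[[0,0,0],[0,0,0],4.6]]'; python3 -m handwheel '[[[0,0,0.1],[0,0,0],2.5],[[0,0,0],[0,0,0],2.5],[[0,0,0],[0,0,0],2.5],[[0,0,0],[0,0,0],2.5],[[0,0,0],[0,0,0],2.5]]'
```

```text
clock: 31.97
tool_pos: [540.6, -278.7, 25.9]
ee_rot: [-2.222, 2.22, -0.006]
force: [-0.6, -0.4, 0.9]
opening: 45.8
clock: 32.38
tool_pos: [540.7, -278.8, 25.1]
ee_rot: [-2.221, 2.22, -0.007]
force: [0.9, -0.4, 5.3]
opening: 34.7
```

```bash
python3 -m handwheel '[[[0,0,-1],[0,0,0],2.5],[[0,0,-2],[0,0,0],2.5],[[0,0,-3],[0,0,0],2.5],[[0,0,-3.5],[0,0,0],2.5],[[0,0,-3.5],[0,0,0],2.5],[[0,0,-3.5],[0,0,0],2.5],[[0,0,-3.5],[0,0,0],2.5],[[0,0,-3.5],[0,0,0],2.5],[[0,0,-3],[0,0,0],2.5],[[0,0,0],[0,0,0],2.5]]'; python3 -m handwheel '[[[-3.4,0.5,0],[0,0,0],2.5],[[-3.4,0.5,0],[0,0,0],2.5],[[-3.4,0.5,0],[0,0,0],2.5],[[-3.4,0.5,0],[0,0,0],2.5],[[-3.4,0.5,0],[0,0,0],2.5],[[-3.4,0.5,0],[0,0,0],2.5],[[-3.4,0.5,0],[0,0,0],2.5],[[-3.4,0.6,0],[0,0,0],2.5],[[-3.4,0.6,0],[0,0,0],2.5],[[-3.4,0.6,0],[0,0,0],2.5],[[-2.9,0.6,0],[0,0,0],2.5],[[0,0,0],[0,0,0],2.5],[[0,0,0],[0,0,0],2.5],[[0,0,0],[0,0,0],2.5]]'
```

```text
clock: 33.22
tool_pos: [540.2, -278.5, 296.9]
ee_rot: [-2.22, 2.218, -0.019]
force: [1.0, -0.3, 0.5]
opening: 34.5
clock: 34.38
tool_pos: [480.0, 90.6, 287.4]
ee_rot: [2.222, -2.22, 0.001]
force: [0.5, 0.7, -0.4]
opening: 34.5
```

```bash
python3 -m handwheel '[[[0,0,3.5],[0,0,0],2.5],[[0,0,3.5],[0,0,0],2.5],[[0,0,3.5],[0,0,0],2.5],[[0,0,3.5],[0,0,0],2.5],[[0,0,3.5],[0,0,0],2.5],[[0,0,3],[0,0,0],2.5],[[0,0,2],[0,0,0],2.5],[[0,0,1],[0,0,0],2.5],[[0,0,0.8],[0,0,0],2.5],[[0,0,0.3],[0,0,0],2.5],[[0,0,0],[0,0,0],2.5],[[0,0,0],[0,0,0],2.5],[[0,0,0],[0,0,0],2.5]]'
```

```text
clock: 35.47
tool_pos: [481.1, 91.0, 43.1]
ee_rot: [-2.221, 2.219, -0.003]
force: [1.2, -0.2, -0.8]
opening: 34.9
```

```bash
python3 -m handwheel '[[[0,0,0.3],[0,0,0],2.5],[[0,0,0.1],[0,0,0],2.5],[[0,0,0],[0,0,0],2.5],[[0,0,0],[0,0,0],2.5]]';python3 -m handwheel '[[[0,0,0],[0,0,0],4.6],[[0,0,0],[0,0,0],4.6],[[0,0,-1],[0,0,0],4.6],[[0,0,-3],[0,0,0],4.6],[[0,0,-3.5],[0,0,0],4.6],[[0,0,-3.5],[0,0,0],4.6],[[0,0,-3.5],[0,0,0],4.6],[[0,0,-3.5],[0,0,0],4.6],[[0,0,-3.5],[0,0,0],4.6],[[0,0,-3.5],[0,0,0],4.6],[[0,0,0],[0,0,0],4.6],[[0,0,0],[0,0,0],4.6]]'; python3 - <<'E'
from h import *
c=cap("wrist","w18.png")
print(delta((621.4,-278.3,290),R.from_rotvec([-2.2214,2.2214,0])))
E
```

```text
clock: 35.8
tool_pos: [480.5, 91.1, 38.1]
ee_rot: [-2.222, 2.22, -0.001]
force: [0.4, 0.3, 2.2]
opening: 34.8
clock: 36.8
tool_pos: [480.7, 91.0, 290.9]
ee_rot: [-2.219, 2.217, -0.006]
force: [0.0, 1.1, -1.0]
opening: 46.0
(array([ 36.94, -14.09,  -0.15]), array([-0.002,  0.   ,  0.001]))
```

View pics/w18.png

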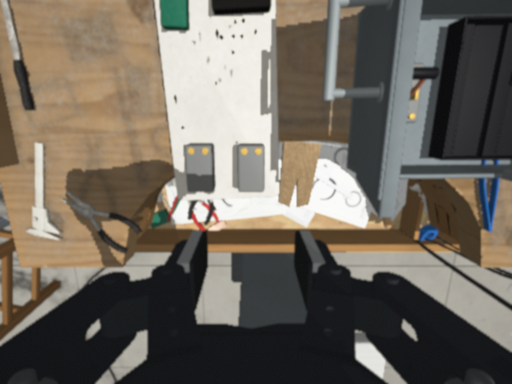

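```bash
python3 -m handwheel '[[[3.35,-1.28,0],[0,0,0],4.6],[[3.35,-1.28,0],[0,0,0],4.6],[[3.35,-1.28,0],[0,0,0],4.6],[[3.35,-1.28,0],[0,0,0],4.6],[[3.35,-1.28,0],[0,0,0],4.6],[[3.35,-1.28,0],[0,0,0],4.6],[[3.35,-1.28,0],[0,0,0],4.6],[[3.35,-1.28,0],[0,0,0],4.6],[[3.35,-1.28,0],[0,0,0],4.6],[[3.35,-1.28,0],[0,0,0],4.6],[[3.4,-1.3,0],[0,0,0],4.6],[[0,0,3.5],[0,0,0],4.6],[[0,0,3.5],[0,0,0],4.6],[[0,0,3.5],[0,0,0],4.6],[[0,0,3],[0,0,0],4.6],[[0,0,0],[0,0,0],4.6],[[0,0,0],[0,0,0],4.6],[[0,0,0],[0,0,0],4.6]]'; python3 - <<'E'
from pk import *
c=cap("wrist","w19.png"); packs(c); print(pose()[1])
E
```

```text
clock: 38.35
tool_pos: [621.6, -278.0, 153.8]
ee_rot: [-2.222, 2.22, -0.001]
force: [-0.5, -0.3, 1.4]
opening: 46.0
[481.  63.] [ 732.5 -463.5   44. ] [49.3 73.9] yaw -0.234
[251. 192.] [ 622.4 -278.    44. ] [34.1 63.6] yaw -1.57
[ 622.17937874 -278.27284633  155.46580517]
```

View pics/w19.png

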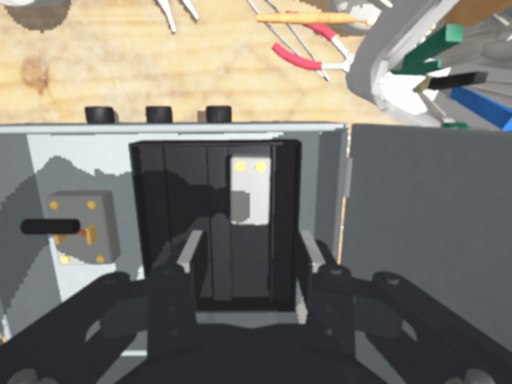

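```bash
python3 -m handwheel '[[[0,0,3],[0,0,0],4.6],[[0,0,3],[0,0,0],4.6],[[0,0,3],[0,0,0],4.6],[[0,0,2],[0,0,0],4.6],[[0,0,1],[0,0,0],4.6],[[0,0,0.9],[0,0,0],4.6],[[0,0,0],[0,0,0],4.6],[[0,0,0],[0,0,0],4.6],[[0,0,0],[0,0,0],4.6]]'; python3 -m handwheel '[[[0,0,0.1],[0,0,0],2.5],[[0,0,0],[0,0,0],2.5],[[0,0,0],[0,0,0],2.5],[[0,0,0],[0,0,0],2.5],[[0,0,0],[0,0,0],2.5]]'; python3 -m handwheel '[[[0,0,-1],[0,0,0],2.5],[[0,0,-2],[0,0,0],2.5],[[0,0,-3],[0,0,0],2.5],[[0,0,-3.5],[0,0,0],2.5],[[0,0,-3.5],[0,0,0],2.5],[[0,0,-3.5],[0,0,0],2.5],[[0,0,-3.5],[0,0,0],2.5],[[0,0,-3.5],[0,0,0],2.5],[[0,0,-3],[0,0,0],2.5],[[0,0,0],[0,0,0],2.5]]'
```

```text
clock: 39.15
tool_pos: [622.7, -278.6, 26.1]
ee_rot: [-2.221, 2.22, -0.006]
force: [0.1, -0.0, 0.3]
opening: 46.0
clock: 39.57
tool_pos: [622.8, -278.6, 25.3]
ee_rot: [-2.221, 2.219, -0.007]
force: [0.9, -0.1, 5.7]
opening: 34.8
clock: 40.4
tool_pos: [622.0, -278.3, 297.3]
ee_rot: [-2.219, 2.218, -0.019]
force: [1.0, 0.1, 1.1]
opening: 34.7
```

```bash
python3 -m handwheel '[[[-3.4,0.5,0],[0,0,0],2.5],[[-3.4,0.5,0],[0,0,0],2.5],[[-3.4,0.5,0],[0,0,0],2.5],[[-3.4,0.5,0],[0,0,0],2.5],[[-3.4,0.5,0],[0,0,0],2.5],[[-3.4,0.5,0],[0,0,0],2.5],[[-3.4,0.5,0],[0,0,0],2.5],[[-3.4,0.5,0],[0,0,0],2.5],[[-3.4,0.5,0],[0,0,0],2.5],[[-3.4,0.4,0],[0,0,0],2.5],[[-3.5,0.4,0],[0,0,0],2.5],[[-3.5,0.4,0],[0,0,0],2.5],[[0,0,0],[0,0,0],2.5],[[0,0,0],[0,0,0],2.5],[[0,0,0],[0,0,0],2.5]]';  python3 -m handwheel '[[[0,0,3.5],[0,0,0],2.5],[[0,0,3.5],[0,0,0],2.5],[[0,0,3.5],[0,0,0],2.5],[[0,0,3.5],[0,0,0],2.5],[[0,0,3.5],[0,0,0],2.5],[[0,0,3],[0,0,0],2.5],[[0,0,2],[0,0,0],2.5],[[0,0,1],[0,0,0],2.5],[[0,0,0.8],[0,0,0],2.5],[[0,0,0.2],[0,0,0],2.5],[[0,0,0],[0,0,0],2.5],[[0,0,0],[0,0,0],2.5],[[0,0,0],[0,0,0],2.5]]'
```

```text
clock: 41.65
tool_pos: [563.9, 131.7, 287.1]
ee_rot: [2.222, -2.219, 0.0]
force: [-0.6, -1.1, -1.0]
opening: 34.5
clock: 42.73
tool_pos: [565.1, 132.1, 44.4]
ee_rot: [-2.22, 2.219, -0.003]
force: [-0.2, -0.5, -1.4]
opening: 34.7
```

```bash
python3 -m handwheel '[[[0,0,0.3],[0,0,0],2.5],[[0,0,0.2],[0,0,0],2.5],[[0,0,0],[0,0,0],2.5],[[0,0,0],[0,0,0],2.5]]';python3 -m handwheel '[[[0,0,0],[0,0,0],4.6],[[0,0,0],[0,0,0],4.6],[[0,0,-1],[0,0,0],4.6],[[0,0,-3],[0,0,0],4.6],[[0,0,-3.5],[0,0,0],4.6],[[0,0,-3.5],[0,0,0],4.6],[[0,0,-3.5],[0,0,0],4.6],[[0,0,-3.5],[0,0,0],4.6],[[0,0,-3.5],[0,0,0],4.6],[[0,0,-3.5],[0,0,0],4.6],[[0,3,0],[0,0,0],4.6],[[0,3,0],[0,0,0],4.6],[[0,3,0],[0,0,0],4.6],[[0,3,0],[0,0,0],4.6],[[0,3,0],[0,0,0],4.6],[[0,0,0],[0,0,0],4.6],[[0,0,0],[0,0,0],4.6]]'; python3 - <<'E'
from h import *
c=cap("wrist","w20.png"); cap("top","t20.png",(160,140,400,270),3.3); cap("scene","s20.png",(140,60,400,310),3)
E
```

```text
clock: 43.07
tool_pos: [564.7, 132.2, 38.3]
ee_rot: [-2.221, 2.219, -0.002]
force: [0.4, -0.4, 3.3]
opening: 34.4
clock: 44.48
tool_pos: [413.1, 132.0, 288.9]
ee_rot: [-2.221, 2.218, -0.003]
force: [0.4, 0.3, -0.2]
opening: 45.7
```

View pics/w20.png

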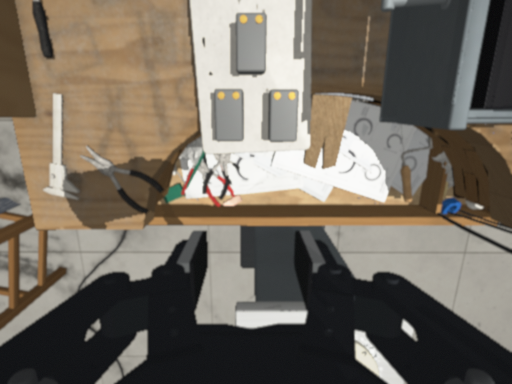

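View pics/t20.png

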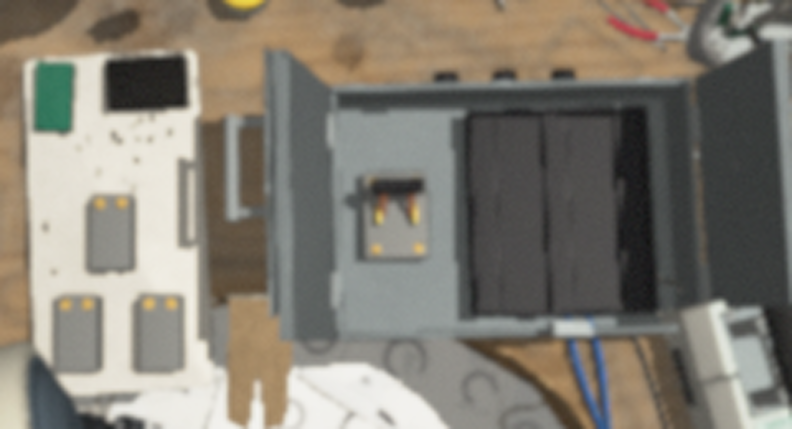

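View pics/s20.png

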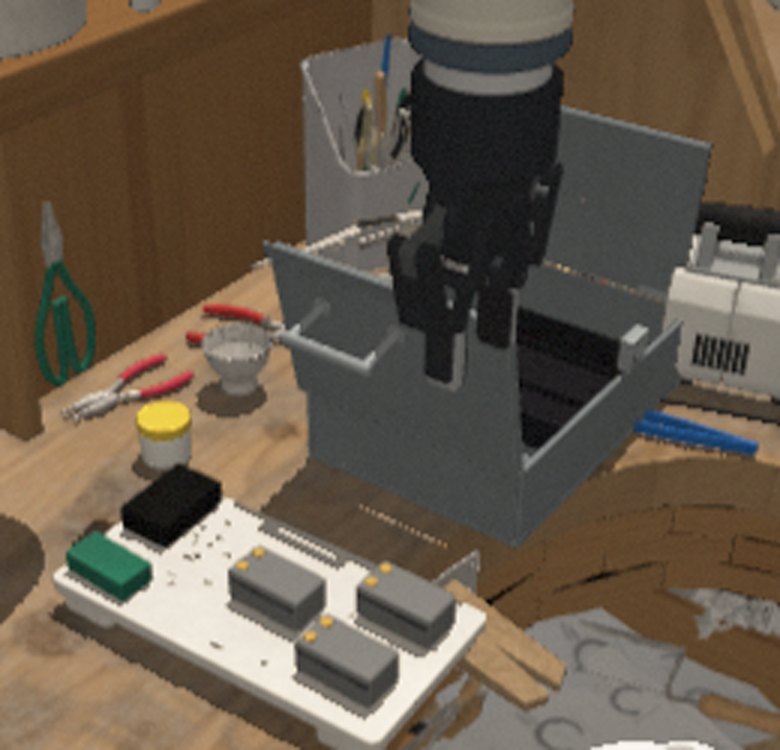

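```bash
python3 - <<'E'
from h import *
t=cap("top","t21.png",(360,130,440,260),6)
s=r.observe(); print(s["force"],s["clock"])
E
```

```text
[ 1.25958052  1.29767507 -0.05667059] 44.6833
```

View pics/t21.png

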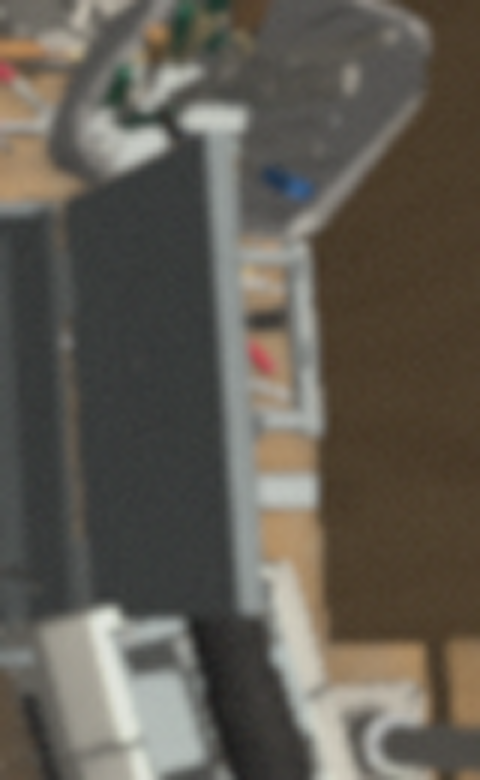

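```bash
python3 -c "
from rig import r
print(r.job_done())"
```

```text
the job is handed in; nothing more can be done
None
```

The job is done and handed in at about 45 s of the 210 s allowed.

- **Flush bolt:** drawn back about 20–22 mm. A second push on its thumb piece met a hard stop at about 30 N.
- **Door leaves:** active leaf opened first, to about 1.75 rad. The passive leaf stands at about 1.66 rad. I stopped it there because a soldering iron sits close behind it. Both are estimates from the pictures.
- **Isolator:** thrown to OFF while all packs were still in the bin. The last top view shows its grip on the far (+x) side.
- **Battery packs:** there were three, and all now lie side by side on the near part of the white board. The last pictures show the bin empty.
- **Charcoal and wax blocks:** still at the far end of the board and not touched by the robot. I compared them by eye in the pictures and did not measure their positions again.

The wrist force read close to zero while I pushed the passive leaf past upright, although its hinge is stiff. The pictures show the leaf did move, so I relied on them. None of the checks failed, and I saw no pack knocked aside and no slip of the grip.

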